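Get the squeegee out from behind the ink bottles

ROBOT

A 6-joint arm with a two-finger parallel gripper is mounted at the origin on a cart in front of the work surface, level with it; the furniture and walls round the work are solid. World frame = base frame: x ahead of the robot, y to its left, z up, the work surface at z = 0. Lengths are in m, angles in rad, forces in N, time in s.
With the tool pointing down it reaches from about 0.3 to 0.75 m from the base axis. Payload 8.5 kg.
Tool frame: the origin (TCP) lies midway between the tips of the shut fingers; the grasp point (between the pads) lies 19 mm behind it (grip_point_offset is the distance from the TCP to the grasp point, in m); z points along the fingers, y is the line along which they close (so a half turn about z gives the same grasp; the last joint's range is limited). The gripper opens to 85 mm and grips with 20 to 120 N. Pads are 22 mm wide; open, the fingers measure 114 mm over their backs; the gripper's body (76 mm by 85 mm) begins 54 mm behind the grasp point. The pads swing forward as they close: fully open they stand 13 mm farther back than shut.
Start: joints at [1.125, 0.381, 1.297, -0, 1.464, -0.215], TCP at [0.126, 0.535, 0.231] pointing down, gripper open.
Joint ranges: [-3.11, 3.11], [-0.89, 2.33], [0.22, 2.48], [-1.42, 4.56], [0.17, 2.85], [-2.88, 2.88]. Speed limits (rad/s): [2.39, 2.39, 3.14, 3.14, 3.14, 3.14].

INTERFACE

Orientations are given as a 3x3 rotation matrix whose columns are the frame's x, y, z axes.
In Python, from cell import get_obs, read_camera, hand_in, grip_point_offset gives the robot as it stands.
- The arm moves only by the tool carry_out, never from a script. Its arguments are lists of equal length, an entry for each row: "slide": the shift along the world's x, y, z in units of 1 m (1.0 is 1 m), a list of three; "angular": the turn, a rotation vector about the world's x, y, z in units of 60 degrees (1.0 is 60 degrees), a list of three. In form: {"slide": [[tx, ty, tz], ...], "angular": [[wx, wy, wz], ...]}. A call has exactly 5 rows; each row shifts and turns the commanded pose from where the row before left it; what a row does not reach is not made up. A row lasts 1/10 s, in which the tool goes at most 50 mm and 8.59 degrees, less where a joint would pass 70% of its speed; a pose out of reach is approached as far as the arm can. A call with a number of a shift or a turn outside -1 to 1 is refused whole. A call with a gripper value outside its range is refused whole. "jaw" is the opening in per cent of the stroke, from 0 (shut) to 100 (fully open), set as the call begins (left out, the last holds). The fingers move at their own pace and stop on an object; "force" is the grip in N (left out, the last holds). Time passes only in rows, so rows that do not move let the fingers close, or fill a call up. It gives the time, the measured TCP pose, the force, the opening and the grip force at its end, in the units of the state.
- get_obs(): the state, without advancing time (a new reading comes with each control period).
- read_camera(name): name is "scene" or "side" or "wrist"; returns a dict with "frame" (400x640x3 uint8, red, green, blue), "depth" (400x640 float32, m along the optical axis (not along the pixel's ray), 0 where there is no reading), "fov_y" (degrees; the focal length in pixels is half the picture's height over the tangent of half this angle, whatever the lens; pixels are square), "cx", "cy" (the principal point, pixels), "rvec" (rotation vector, rad) and "tvec" (3), from world to camera coordinates, as OpenCV has them; the wrist camera has in their place "mount" (4x4, takes a point from camera to tool coordinates, whose origin is the TCP and whose axes are the flange's). Camera axes: x right, y down, z forward; pixel columns grow to the right and rows downward; lengths in m; the calibration is good to about 2 mm. A picture is of the moment at which its call begins: read the wrist's pose just before it.
- hand_in(): hands the job in; it is judged then, once.
The state is a dict: "t": time; "joint_positions": joint angles; "qd": joint speeds; "joint_efforts": joint torques, N m; "position": TCP position; "eef_rot": TCP orientation; "ft_force": force on the tool from outside, world axes, zero at the start; "wrist_torque": the same for the moment, N m; "grip_width": finger opening in m; "grasp_force": force on a finger pad.
Only numpy, scipy, OpenCV 4.12 (cv2) and the standard library are available. Lean on these libraries where they do the work, as an engineer would, in place of code of your own. Each camera call takes 0.05 s, during which the arm holds its last target. There are 200 camera calls.

TASK

The squeegee lies on the ledge behind the three ink bottles in the plywood caddy: first clear all three bottles out of the way into the steel drip tray, keeping them upright, then lay the squeegee flat, centred and squarely across on the orange taped band of the framed stencil, the same way up as it lay. Then put every bottle back upright, down in the same pocket of the caddy that it came from. Do not disturb the timer, the blue swatch pack or the roll of orange tape.

Things in the scene. Friction and masses are not known exactly. Their poses are not given: they have to be found in the camera images.
- white_bottle (a point): White ink bottle, round, standing, 60 mm diameter, 160 mm tall, straight-sided up to 99 mm above its foot, then a shoulder and a black screw cap 28 mm wide and 22 mm tall. The point is on its axis half-way up (80 mm above its foot); z along the axis, up. At the start it stands in one of the caddy's three pockets (which one varies).
- magenta_bottle (a point): Magenta (pink-red) ink bottle, round, standing, 52 mm diameter, 145 mm tall, straight-sided up to 90 mm above its foot, then a shoulder and a black screw cap 24 mm wide and 20 mm tall. The point is on its axis half-way up (72.5 mm above its foot); z along the axis, up. At the start it stands in one of the caddy's three pockets (which one varies).
- blue_bottle (a point): Blue ink bottle, round, standing, 52 mm diameter, 146 mm tall, straight-sided up to 94 mm above its foot, then a shoulder and a black screw cap 24 mm wide and 20 mm tall. The point is on its axis half-way up (73 mm above its foot); z along the axis, up. At the start it stands in one of the caddy's three pockets (which one varies).
- squeegee_c (a point): Squeegee, wooden back and grey blade, lying flat: 38 mm (its x) by 100 mm (its y) by 22 mm high; its -x edge (8 mm, the blade) is only 16 mm high. The point is its centre, half-way up (11 mm). It lies on the caddy's ledge, long side parallel to the row of bottles, blade towards them; grip it across its 38 mm.
- caddy: Low plywood bottle caddy, fixed, 132 (x) x 246 (y) mm; origin under its centre, on the bench. Three open square pockets, 70 x 70 mm inside: centres x = -25, y = -75, 0, +75 mm, floor z = 6, walls between and before them up to z = 28. Behind (x = +10 to +66 mm) a solid ledge, top z = 30, for the squeegee. End cheeks (8 mm thick, at y = +-119) reach z = 34. No wall behind the ledge.
- tray: Shallow dark grey steel drip tray with a bright rim, fixed, 250 mm (x, the long way) by 110 mm (y), rim 14 mm high, walls 3 mm. Origin at the centre of its underside, on the bench; inner floor at z = 3 mm. It is empty at the start and holds three bottles in a row along its x, 80 mm apart.
- tape_band (a point): Centre of the orange taped band, 52 (x) x 132 (y) mm, on the framed steel stencil's sheet, 6 mm above the bench. Frame fixed, 230 (x) x 170 (y) mm, bars 18 mm wide, 14 mm high. The band is at its -x end: 50 mm from the frame's centre, 47 mm from the end bar's inner face, 67 mm from the side bars'. Axes as the frame's; the squeegee's long side shall lie along y, either way round.
- timer: Bystander: grey press timer with small buttons, 55 x 100 x 30 mm, lying on the bench. Origin at the centre of its underside. Leave it.
- swatches: Bystander: pack of blue swatches, 65 x 90 x 10 mm, lying on the bench. Origin at the centre of its underside. Leave it.
- tape_roll: Bystander: roll of orange tape lying flat, 68 mm diameter, 12 mm high. Origin at the centre of its underside. Leave it.

How it is judged:
On the way, in this order (a step that is already met when the one before it is completed fails the run):
1. all three bottles stand upright in the drip tray while the squeegee still lies untouched on the ledge (x of white_bottle in the frame of tray between -0.112 and 0.112 m and y of white_bottle in the frame of tray between -0.045 and 0.045 m and z of white_bottle in the frame of tray between 0.076 and 0.089 m and angle between each of white_bottle, magenta_bottle, blue_bottle's own z axis and vertical below 0.1 rad and x of magenta_bottle in the frame of tray between -0.112 and 0.112 m and y of magenta_bottle in the frame of tray between -0.045 and 0.045 m and z of magenta_bottle in the frame of tray between 0.0685 and 0.0815 m and x of blue_bottle in the frame of tray between -0.112 and 0.112 m and y of blue_bottle in the frame of tray between -0.045 and 0.045 m and z of blue_bottle in the frame of tray between 0.069 and 0.082 m and distance of squeegee_c from where it was at the start of the episode below 0.015 m), for 0.2 s.
2. the squeegee lies flat across the taped band of the stencil, with the bottles still in the drip tray (x of squeegee_c in the frame of tape_band between -0.015 and 0.015 m and y of squeegee_c in the frame of tape_band between -0.015 and 0.015 m and z of squeegee_c in the frame of tape_band between 0.006 and 0.016 m and angle between the y axis of squeegee_c and the y axis of tape_band, either way round below 0.2 rad and angle between squeegee_c's own z axis and vertical below 0.12 rad and linear speed of squeegee below 0.02 m/s and x of white_bottle in the frame of tray between -0.112 and 0.112 m and y of white_bottle in the frame of tray between -0.045 and 0.045 m and z of white_bottle in the frame of tray between 0.076 and 0.089 m and angle between each of white_bottle, magenta_bottle, blue_bottle's own z axis and vertical below 0.1 rad and x of magenta_bottle in the frame of tray between -0.112 and 0.112 m and y of magenta_bottle in the frame of tray between -0.045 and 0.045 m and z of magenta_bottle in the frame of tray between 0.0685 and 0.0815 m and x of blue_bottle in the frame of tray between -0.112 and 0.112 m and y of blue_bottle in the frame of tray between -0.045 and 0.045 m and z of blue_bottle in the frame of tray between 0.069 and 0.082 m), for 0.2 s.
At the end, for the whole second after the job is handed in: Each bottle stands upright (within 0.1 rad) on the floor of the pocket it started in, within 20 mm of its start; the squeegee lies flat on the taped band, its centre within 15 mm of the band's centre along each of the band's axes, its long side within 0.2 rad of the band's; everything is at rest (distance of each of white_bottle, magenta_bottle, blue_bottle from where it was at the start of the episode below 0.02 m and z of white_bottle in the frame of caddy below 0.092 m and angle between each of white_bottle, magenta_bottle, blue_bottle's own z axis and vertical below 0.1 rad and z of magenta_bottle in the frame of caddy below 0.0845 m and z of blue_bottle in the frame of caddy below 0.085 m and x of squeegee_c in the frame of tape_band between -0.015 and 0.015 m and y of squeegee_c in the frame of tape_band between -0.015 and 0.015 m and z of squeegee_c in the frame of tape_band between 0.006 and 0.016 m and angle between the y axis of squeegee_c and the y axis of tape_band, either way round below 0.2 rad and angle between squeegee_c's own z axis and vertical below 0.12 rad and linear speed of each of ink_white, ink_magenta, ink_blue, squeegee below 0.02 m/s); the robot touches nothing.
It fails at once if the timer is disturbed (moved by more than 20 mm) (distance of timer from where it was at the start of the episode above 0.02 m).
It fails at once if the swatch pack is disturbed (moved by more than 20 mm) (distance of swatches from where it was at the start of the episode above 0.02 m).
It fails at once if the tape roll is disturbed (moved by more than 20 mm) (distance of tape_roll from where it was at the start of the episode above 0.02 m).
It fails at once if a bottle is tipped by more than 0.5 rad (angle between any of white_bottle, magenta_bottle, blue_bottle's own z axis and vertical above 0.5 rad).
It also fails if it takes over 144 s, if anything falls off the work surface, if the arm or the gripper's body presses on something with over 40 N, if the wrist force passes 120 N, or if a joint passes its speed limit or range.

## Working session

There is one attempt and no reset: what is moved stays moved. The work goes in short steps, Python scripts to look and compute and a tool call to move; the robot and the scene stay as the last step left them, time stands still between calls to the robot, and variables do not carry over. Pictures are saved under pics/ and viewed, at most 14 in all, crops included, and the job is handed in when it is done.

Besides the shell and the picture viewer there is one more tool, called after "Call:" as a command line: name --argument value ..., lists and objects as JSON in quotes. carry_out: Moves the arm, as the interface text tells. Its arguments: {"type":"object","properties":{"slide":{"type":"array"},"angular":{"type":"array"},"jaw":{"type":"number"},"force":{"type":"number"}},"required":["slide","angular"]}

```bash
ls; mkdir -p pics; cat > h.py <<'E'
import numpy as np, cv2
from cell import *
def cam(n):
    o=get_obs(); c=read_camera(n); f=200/np.tan(np.radians(c["fov_y"])/2)
    d=c["depth"]; v,u=np.mgrid[0:400,0:640]
    P=np.stack([(u-c["cx"])/f*d,(v-c["cy"])/f*d,d],-1)
    if n=="wrist":
        M=c["mount"]; P=P@M[:3,:3].T+M[:3,3]; P=P@np.array(o["eef_rot"]).T+np.array(o["position"])
    else:
        R=cv2.Rodrigues(np.array(c["rvec"],float))[0]; P=(P-np.array(c["tvec"]).ravel())@R
    P[d==0]=np.nan
    return c["frame"],P
def save(n,img,s=1.25): cv2.imwrite("pics/"+n,cv2.resize(img[...,::-1],None,fx=s,fy=s))
E
python3 - <<'E'
from h import *
o=get_obs(); print(o, grip_point_offset)
for n in("scene","side"):
    f,P=cam(n); save(n+"0.png",f,1.25); np.savez(n+"0",f=f,P=P)
E
```

```text
pics
{'t': 0.0, 'joint_positions': array([ 1.12467673e+00,  3.81197039e-01,  1.29827023e+00, -3.03085814e-05,
        1.46363488e+00, -2.15277258e-01]), 'qd': array([-0.00018878,  0.00055489,  0.00033494, -0.00061299,  0.00049062,
       -0.00035545]), 'joint_efforts': array([-2.66584275e-04, -4.48472965e+01, -2.31276047e+01, -2.48715760e-04,
        4.86386954e-03, -8.28858390e-06]), 'position': array([0.12570069, 0.53512724, 0.23070804]), 'eef_rot': array([[-9.73474671e-01,  2.28793956e-01, -6.24113510e-04],
       [ 2.28794620e-01,  9.73473745e-01, -1.37475981e-03],
       [ 2.93021380e-04, -1.48108767e-03, -9.99998860e-01]]), 'ft_force': array([ 0.43299112, -0.26656632, -0.23475621]), 'wrist_torque': array([-0.02166285, -0.02519875, -0.01502061]), 'grasp_force': 0.0, 'grip_width': 0.08561475680669468} 0.0187
```

View pics/scene0.png

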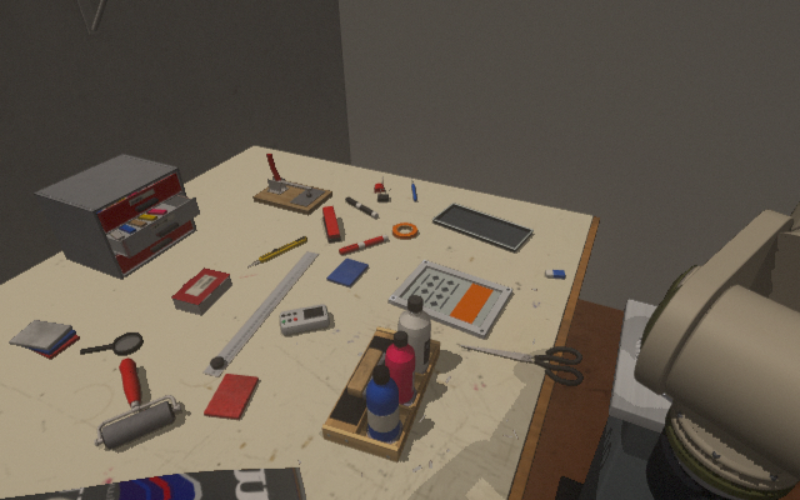

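View pics/side0.png

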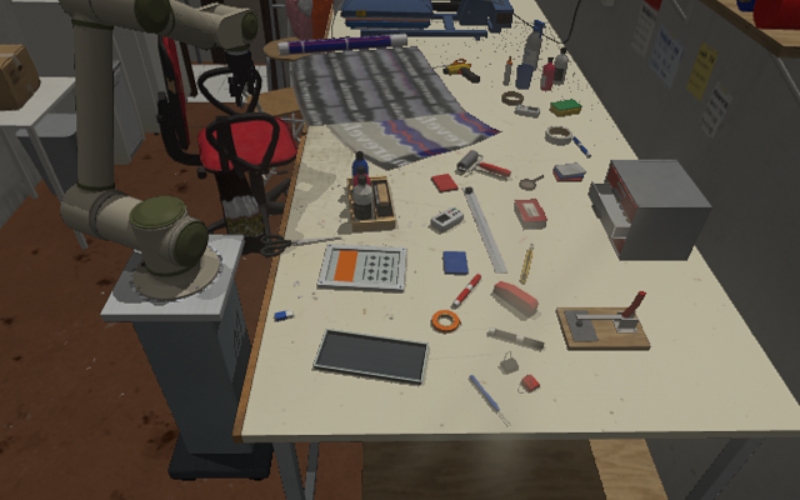

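The scene view shows blue (382,405), magenta (400,370) and white (415,335) in the caddy, with the squeegee behind them at (375,355). The tray is at (482,227), the stencil at (452,297) and its orange band at (475,302). The side view shows the same layout. Next I'll measure.

```bash
python3 - <<'E'
from h import *
for n in("scene","side"):
    z=np.load(n+"0.npz"); f=z["f"]; P=z["P"]; hsv=cv2.cvtColor(f,cv2.COLOR_RGB2HSV)
    pts={"scene":dict(tray=(482,227),sten=(435,290),band=(475,302),roll=(393,230),sw=(348,272),timer=(305,318),cheek=(362,440),ledge=(350,395),capw=(416,298),capm=(401,338),capb=(380,371)),"side":dict(tray=(370,357),sten=(380,267),band=(347,265),roll=(434,320),sw=(455,262),timer=(446,220),sq=(383,190))}[n]
    for k,(u,v) in pts.items():
        print(n,k,np.nanmedian(P[int(v/1.25)-1:int(v/1.25)+2,int(u/1.25)-1:int(u/1.25)+2].reshape(-1,3),0).round(3))
    X,Y,Z=P[...,0],P[...,1],P[...,2]
    # orange band
    m=(hsv[...,0]<14)&(hsv[...,1]>150)&(hsv[...,2]>100)&(abs(Z-.006)<.012)&(X<.7)
    cs=cv2.connectedComponentsWithStats(m.astype(np.uint8))
    for i in range(1,cs[0]):
        if cs[2][i,4]>60:
            q=P[cs[1]==i]; print(n,"orange",cs[2][i,4],np.nanmean(q,0).round(4),cv2.minAreaRect((q[:,:2]*1000).astype(np.float32)))
    # bottles
    for h0,h1 in((.135,.17),(.04,.09)):
        m=(Z>h0)&(Z<h1)&(X>.2)&(X<.7)&(abs(Y)<.6)
        cs=cv2.connectedComponentsWithStats(m.astype(np.uint8))
        for i in range(1,cs[0]):
            if cs[2][i,4]>15:
                q=P[cs[1]==i]; print(n,h0,cs[2][i,4],q.min(0).round(3),q.max(0).round(3))
E
```

```text
scene tray [ 0.541 -0.303  0.002]
scene sten [0.551 0.005 0.005]
scene band [0.455 0.005 0.006]
scene roll [ 0.749 -0.175  0.01 ]
scene sw [0.765 0.035 0.009]
scene timer [0.75  0.227 0.028]
scene cheek [0.504 0.426 0.032]
scene ledge [0.564 0.359 0.031]
scene capw [0.505 0.22  0.165]
scene capm [0.494 0.303 0.149]
scene capb [0.491 0.378 0.151]
scene orange 550 [0.461  0.0138 0.0057] ((460.7511901855469, 10.467201232910156), (126.26270294189453, 51.29664611816406), 85.82146453857422)
scene 0.135 197 [0.49  0.211 0.135] [0.517 0.239 0.167]
scene 0.135 117 [0.485 0.288 0.135] [0.508 0.309 0.152]
scene 0.135 175 [0.476 0.366 0.135] [0.502 0.391 0.154]
scene 0.04 205 [0.475 0.219 0.04 ] [0.503 0.254 0.09 ]
scene 0.04 559 [0.535 0.256 0.04 ] [0.58  0.359 0.055]
scene 0.04 266 [0.472 0.292 0.04 ] [0.506 0.326 0.09 ]
scene 0.04 404 [0.464 0.367 0.04 ] [0.51  0.405 0.09 ]
side tray [ 0.535 -0.3    0.001]
side sten [0.556 0.011 0.004]
side band [0.462 0.015 0.006]
side roll [ 0.692 -0.195  0.011]
side sw [0.768 0.026 0.007]
side timer [0.751 0.193 0.027]
side sq [0.562 0.311 0.052]
side orange 337 [0.4606 0.0136 0.0058] ((460.8037109375, 16.717575073242188), (129.17247009277344, 49.743385314941406), 85.39679718017578)
side 0.135 38 [0.476 0.358 0.135] [0.5   0.389 0.154]
side 0.135 33 [0.487 0.276 0.135] [0.506 0.302 0.154]
side 0.135 70 [0.49  0.202 0.135] [0.515 0.229 0.168]
side 0.04 18 [0.462 0.353 0.051] [0.479 0.377 0.09 ]
side 0.04 164 [0.534 0.25  0.04 ] [0.578 0.358 0.055]
side 0.04 173 [0.473 0.186 0.04 ] [0.533 0.221 0.09 ]
```

```bash
python3 - <<'E'
from h import *
for n in("scene","side"):
    z=np.load(n+"0.npz"); P=z["P"]; X,Y,Z=P[...,0],P[...,1],P[...,2]
    def rect(name,x0,x1,y0,y1,z0,z1,trim=True):
        m=(X>x0)&(X<x1)&(Y>y0)&(Y<y1)&(Z>z0)&(Z<z1)
        cs=cv2.connectedComponentsWithStats(m.astype(np.uint8)); i=1+np.argmax(cs[2][1:,4])
        q=P[cs[1]==i]; print(n,name,len(q),cv2.minAreaRect((q[:,:2]*1000).astype(np.float32)),"z",np.median(q[:,2]).round(4))
    rect("tray",.35,.72,-.45,-.2,.007,.02)
    rect("stencil",.35,.7,-.12,.13,.009,.02)
    rect("sq",.52,.6,.22,.40,.049,.056)
    rect("caddy",.42,.62,.15,.46,.02,.04)
    rect("timer",.68,.82,.1,.3,.02,.035)
    for nm,zt,y0,y1 in(("w",.166,.19,.25),("m",.151,.26,.33),("b",.152,.34,.42)):
        m=(abs(Z-zt)<.004)&(Y>y0)&(Y<y1)&(X>.45)&(X<.55); q=P[m]
        print(n,nm,len(q),[round(c,1) for c in cv2.minEnclosingCircle((q[:,:2]*1000).astype(np.float32))[0]],(q.mean(0)*1000).round(1), np.percentile(q[:,2],90).round(4))
E
```

```text
scene tray 335 ((540.15771484375, -295.60064697265625), (121.46273803710938, 256.279541015625), 78.75786590576172) z 0.0116
scene stencil 1159 ((510.5534362792969, 11.542457580566406), (173.2107696533203, 231.2940216064453), 85.53577423095703) z 0.0129
scene sq 396 ((560.7662353515625, 309.2253723144531), (29.267230987548828, 98.04694366455078), 6.057037830352783) z 0.051
scene caddy 1946 ((522.4165649414062, 305.68194580078125), (132.21372985839844, 247.7058563232422), 6.16848087310791) z 0.0292
scene timer 548 ((759.556884765625, 220.4073944091797), (97.62796020507812, 56.075279235839844), 40.431793212890625) z 0.0267
scene w 80 [503.9, 223.8] [503.5 224.  164.5] 0.1656
scene m 69 [496.6, 297.8] [495.7 298.1 149.3] 0.1509
scene b 111 [489.2, 377.4] [489.5 378.7 150.9] 0.1524
side tray 500 ((537.5637817382812, -301.97149658203125), (120.4755630493164, 255.48680114746094), 79.35797119140625) z 0.0125
side stencil 798 ((509.2464294433594, 5.37841796875), (177.66673278808594, 229.81231689453125), 85.2711181640625) z 0.0128
side sq 88 ((556.8164672851562, 300.3896789550781), (34.35234069824219, 102.37838745117188), 6.333308219909668) z 0.0517
side caddy 593 ((520.977783203125, 298.6708984375), (131.75950622558594, 260.0467529296875), 6.412142753601074) z 0.0293
side timer 229 ((758.8968505859375, 213.68280029296875), (101.26880645751953, 56.771812438964844), 41.27769088745117) z 0.0263
side w 23 [500.2, 217.2] [501.4 216.1 165. ] 0.1668
side m 13 [493.6, 288.9] [496.  289.5 150.1] 0.1532
side b 14 [489.3, 371.3] [490.2 370.5 151.8] 0.1536
```

Call:
carry_out --slide '[[0.036,-0.023,0.012],[0.036,-0.023,0.012],[0.036,-0.023,0.012],[0.036,-0.023,0.012],[0.036,-0.023,0.012]]' --angular '[[0,0,-0.118],[0,0,-0.118],[0,0,-0.118],[0,0,-0.118],[0,0,-0.118]]' --jaw 60

```text
t: 0.6
position: [0.3069, 0.4192, 0.2915]
eef_rot: [[-0.657, 0.754, -0.001], [0.754, 0.657, -0.0], [0.0, -0.001, -1.0]]
ft_force: [-0.1, 0.2, 0.1]
grip_width: 0.0514
grasp_force: 0.0
```

Call:
carry_out --slide '[[0.036,-0.023,0.012],[0.036,-0.023,0.012],[0.036,-0.023,0.012],[0.036,-0.023,0.012],[0.036,-0.023,0.012]]' --angular '[[0,0,-0.118],[0,0,-0.118],[0,0,-0.118],[0,0,-0.118],[0,0,-0.118]]'

```text
t: 1.1
position: [0.487, 0.3041, 0.3515]
eef_rot: [[-0.099, 0.995, -0.001], [0.995, 0.099, -0.0], [-0.0, -0.001, -1.0]]
ft_force: [0.6, 0.9, 0.4]
grip_width: 0.0513
grasp_force: 0.0
```

Call:
carry_out --slide '[[0,0,0.03],[0,0,0.03],[0,0,0],[0,0,0],[0,0,0]]' --angular '[[0,0,0],[0,0,0],[0,0,0],[0,0,0],[0,0,0]]'

```text
t: 1.6
position: [0.4856, 0.3054, 0.4099]
eef_rot: [[-0.104, 0.995, -0.002], [0.995, 0.104, -0.001], [-0.001, -0.003, -1.0]]
ft_force: [0.7, 0.4, -0.4]
grip_width: 0.0514
grasp_force: 0.0
```

```bash
python3 - <<'E'
from h import *
f,P=cam("wrist"); save("w1.png",f,1.0); np.savez("w1",f=f,P=P)
o=get_obs(); print(o["t"],o["position"].round(4),o["eef_rot"].round(3),o["joint_positions"].round(2),o["grip_width"]); print(read_camera("wrist")["mount"])
E
```

```text
1.65 [0.4855 0.3054 0.41  ] [[-0.104  0.995 -0.003]
 [ 0.995  0.104 -0.001]
 [-0.001 -0.003 -1.   ]] [ 0.36  0.38  0.8  -0.    1.96  0.25] 0.05108269258611661
[[-1.94289353e-04 -9.65161245e-01 -2.61655752e-01  6.63639106e-02]
 [ 9.99999976e-01 -1.59910300e-04 -1.52682001e-04  5.35921363e-04]
 [ 1.05521300e-04 -2.61655776e-01  9.65161253e-01 -1.42161600e-01]
 [ 0.00000000e+00  0.00000000e+00  0.00000000e+00  1.00000000e+00]]
```

View pics/w1.png

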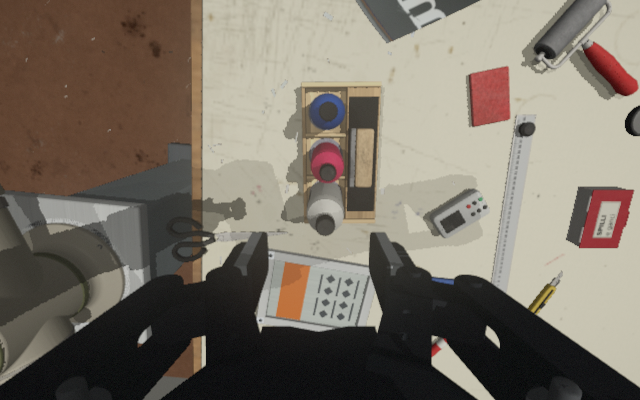

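The wrist view shows caps at blue (328,112), magenta (327,172) and white (325,225), the squeegee at (362,155) and the stencil at (320,290).

```bash
cat >> h.py <<'E'
def rect(P,name,x0,x1,y0,y1,z0,z1):
    X,Y,Z=P[...,0],P[...,1],P[...,2]
    m=(X>x0)&(X<x1)&(Y>y0)&(Y<y1)&(Z>z0)&(Z<z1)
    cs=cv2.connectedComponentsWithStats(m.astype(np.uint8)); i=1+np.argmax(cs[2][1:,4])
    q=P[cs[1]==i]; r=cv2.minAreaRect((q[:,:2]*1000).astype(np.float32))
    print(name,len(q),np.round(r[0],1),np.round(r[1],1),round(r[2],2),"mean",(q.mean(0)*1000).round(1)); return q
E
python3 - <<'E'
from h import *
P=np.load("w1.npz")["P"]
rect(P,"w",.47,.54,.19,.25,.160,.172)
rect(P,"m",.46,.53,.26,.33,.146,.158)
rect(P,"b",.45,.52,.34,.41,.146,.158)
rect(P,"sq",.52,.6,.22,.40,.045,.06)
rect(P,"caddy",.42,.62,.15,.46,.022,.04)
rect(P,"bench",.3,.4,.15,.46,-.02,.02)
rect(P,"sten",.35,.7,-.12,.13,.0095,.03)
f=np.load("w1.npz")["f"];hsv=cv2.cvtColor(f,cv2.COLOR_RGB2HSV)
m=(hsv[...,0]<14)&(hsv[...,1]>150)&(P[...,0]>.4)&(P[...,0]<.52)&(abs(P[...,1])<.12)
q=P[m];print(len(q),q.mean(0),cv2.minAreaRect((q[:,:2]*1000).astype(np.float32)))
E
```

```text
w 263 [503.5 222.6] [24.2 25.9] 78.14 mean [503.3 223.4 164.4]
m 199 [499.9 295.2] [21.9 20.7] 6.12 mean [499.6 295.4 149.6]
b 289 [490.6 376.5] [23.3 23.8] 6.14 mean [490.9 376.5 151.1]
sq 1205 [558.5 307.3] [38.3 98.6] 5.78 mean [559.2 309.3  50.1]
caddy 4146 [523.5 304.7] [132.3 245.1] 6.43 mean [541.2 322.7  29.7]
bench 9422 [350. 305.] [100.  309.8] 0.01 mean [349.8 316.6  -0.8]
sten 2165 [511.9  10.7] [170.8 229.5] 85.22 mean [500.9  25.2  12.9]
1276 [0.46112564 0.01372122 0.00565885] ((461.0273132324219, 11.928447723388672), (129.20541381835938, 49.042694091796875), 85.56610107421875)
```

Call:
carry_out --slide '[[0.0036,-0.0165,-0.042],[0.0036,-0.0165,-0.042],[0.0036,-0.0165,-0.042],[0.0036,-0.0165,-0.042],[0.0036,-0.0165,-0.032]]' --angular '[[0,0,0],[0,0,0],[0,0,0],[0,0,0],[0,0,0]]'

```text
t: 2.2
position: [0.5026, 0.2221, 0.2084]
eef_rot: [[-0.104, 0.995, -0.003], [0.995, 0.104, -0.001], [-0.0, -0.003, -1.0]]
ft_force: [0.8, 0.3, -0.5]
grip_width: 0.0515
grasp_force: 0.0
```

Call:
carry_out --slide '[[0,0,-0.03],[0,0,-0.03],[0,0,-0.012],[0,0,0],[0,0,0]]' --angular '[[0,0,0],[0,0,0],[0,0,0],[0,0,0],[0,0,0]]'

```text
t: 2.7
position: [0.5043, 0.2232, 0.1403]
eef_rot: [[-0.104, 0.995, 0.001], [0.995, 0.104, 0.0], [0.0, 0.001, -1.0]]
ft_force: [-0.6, 0.8, 0.0]
grip_width: 0.0511
grasp_force: 0.0
```

```bash
python3 - <<'E'
from h import *
f,P=cam("wrist"); save("w2.png",f,1.0)
o=get_obs(); print(o["t"],o["position"].round(4),o["ft_force"])
E
```

```text
2.75 [0.5045 0.2232 0.1407] [ 1.06947031  0.69654302 -0.13054837]
```

View pics/w2.png

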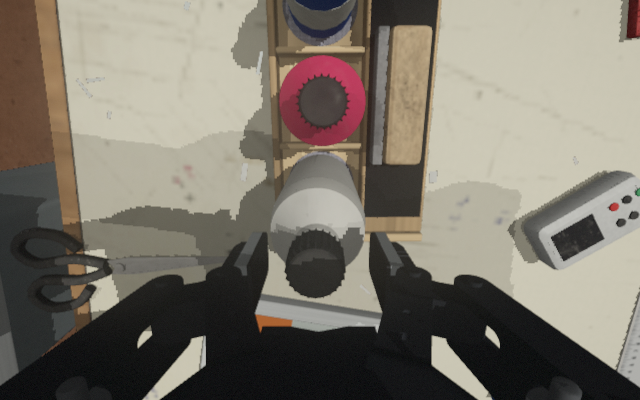

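The white cap at (315,264) is centred between the fingers at 255 and 380. I'll close and lift slightly.

Call:
carry_out --slide '[[0,0,-0.002],[0,0,0],[0,0,0],[0,0,0],[0,0,0]]' --angular '[[0,0,0],[0,0,0],[0,0,0],[0,0,0],[0,0,0]]' --jaw 0 --force 70

```text
t: 3.25
position: [0.5042, 0.2229, 0.1383]
eef_rot: [[-0.104, 0.995, 0.002], [0.995, 0.104, 0.0], [0.0, 0.002, -1.0]]
ft_force: [-1.5, -0.1, 6.0]
grip_width: 0.0254
grasp_force: 68.0
```

Call:
carry_out --slide '[[0,0,0.005],[0,0,0.01],[0,0,0.015],[0,0,0.015],[0,0,0.015]]' --angular '[[0,0,0],[0,0,0],[0,0,0],[0,0,0],[0,0,0]]'

```text
t: 3.75
position: [0.5035, 0.2229, 0.1982]
eef_rot: [[-0.104, 0.995, -0.001], [0.995, 0.104, -0.0], [-0.0, -0.001, -1.0]]
ft_force: [0.5, -0.1, -2.5]
grip_width: 0.0258
grasp_force: 68.2
```

```bash
python3 - <<'E'
from h import *
f,P=cam("scene"); save("s2.png",f[200:400,200:420],2.5)
o=get_obs(); print(o["t"],o["position"].round(4),o["ft_force"],o["grip_width"])
E
```

```text
3.8 [0.5045 0.2231 0.2007] [ 0.38051432  0.07498248 -1.22941122] 0.025588146210283137
```

View pics/s2.png

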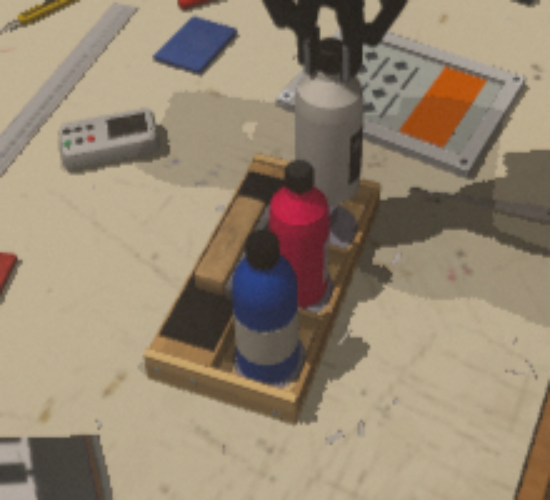

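White is held upright and clear of the caddy. I'll carry it to the tray's far slot, (619,-312).

Call:
carry_out --slide '[[0.0026,-0.012,0],[0.0053,-0.025,0],[0.0081,-0.038,0],[0.0092,-0.043,0],[0.0092,-0.043,0]]' --angular '[[0,0,0],[0,0,0],[0,0,0],[0,0,0],[0,0,0]]'

```text
t: 4.3
position: [0.5378, 0.0597, 0.1963]
eef_rot: [[-0.104, 0.995, -0.002], [0.995, 0.104, -0.0], [0.0, -0.002, -1.0]]
ft_force: [1.1, 0.6, -4.2]
grip_width: 0.0254
grasp_force: 68.5
```

Call:
carry_out --slide '[[0.0092,-0.043,0],[0.0092,-0.043,0],[0.0092,-0.043,0],[0.0092,-0.043,0],[0.0092,-0.043,0]]' --angular '[[0,0,0],[0,0,0],[0,0,0],[0,0,0],[0,0,0]]'

```text
t: 4.8
position: [0.5835, -0.1556, 0.1961]
eef_rot: [[-0.104, 0.995, -0.002], [0.995, 0.104, 0.001], [0.001, -0.002, -1.0]]
ft_force: [0.7, 0.4, -4.2]
grip_width: 0.0255
grasp_force: 68.6
```

Call:
carry_out --slide '[[0.0092,-0.043,0],[0.009,-0.041,0],[0.0081,-0.038,0],[0.0053,-0.025,0],[0.0026,-0.012,0]]' --angular '[[0,0,0],[0,0,0],[0,0,0],[0,0,0],[0,0,0]]'

```text
t: 5.3
position: [0.6175, -0.3151, 0.1953]
eef_rot: [[-0.102, 0.995, -0.002], [0.995, 0.102, 0.001], [0.001, -0.002, -1.0]]
ft_force: [-0.1, 0.7, -4.6]
grip_width: 0.0255
grasp_force: 68.8
```

```bash
python3 - <<'E'
from h import *
o=get_obs(); print(o["t"],o["position"].round(4),o["ft_force"],o["grip_width"])
f,P=cam("scene"); save("s3.png",f[120:240,300:480],3)
rect(P,"tray",.35,.72,-.40,-.2,.007,.02)
f,P=cam("wrist"); save("w3.png",f,1)
rect(P,"tray",.35,.72,-.45,-.2,.007,.02)
E
```

```text
5.3 [ 0.6175 -0.3151  0.1953] [-0.10471256  0.72168627 -4.56121925] 0.025522428496794675
tray 335 [ 538.6 -296.4] [117. 254.] 79.42 mean [ 534.6 -296.1   11.3]
tray 3342 [ 539.9 -299.5] [115.1 255.4] 79.31 mean [ 510.4 -284.    12.6]
```

View pics/s3.png

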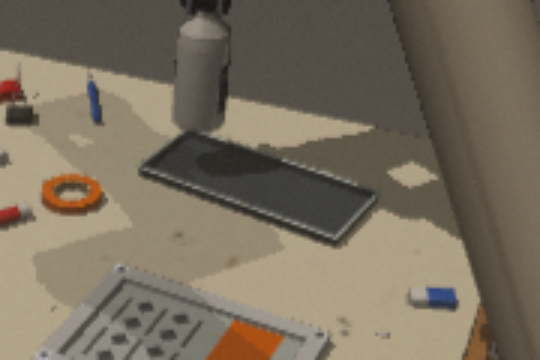

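View pics/w3.png

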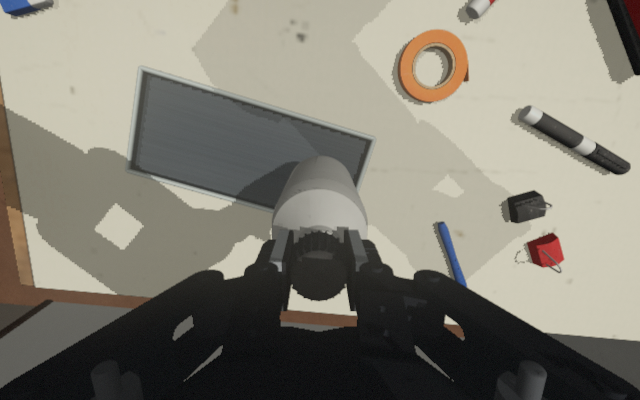

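The tray centre is about (539.5,-298.5), and its x axis is turned -10.7°. White is over the far slot, so I'll lower it.

Call:
carry_out --slide '[[0,0.002,-0.015],[0,0,-0.018],[0,0,-0.015],[0,0,-0.008],[0,0,0]]' --angular '[[0,0,0],[0,0,0],[0,0,0],[0,0,0],[0,0,0]]'

```text
t: 5.9
position: [0.618, -0.3087, 0.1403]
eef_rot: [[-0.105, 0.994, -0.002], [0.994, 0.105, 0.002], [0.002, -0.002, -1.0]]
ft_force: [0.7, -0.5, -3.8]
grip_width: 0.0253
grasp_force: 68.7
```

Call:
carry_out --slide '[[0,0,-0.002],[0,0,0],[0,0,0],[0,0,0],[0,0,0]]' --angular '[[0,0,0],[0,0,0],[0,0,0],[0,0,0],[0,0,0]]'

```text
t: 6.4
position: [0.6185, -0.3101, 0.1396]
eef_rot: [[-0.104, 0.995, 0.0], [0.995, 0.104, -0.0], [-0.0, 0.0, -1.0]]
ft_force: [-0.8, 0.1, -4.2]
grip_width: 0.0252
grasp_force: 68.7
```

Call:
carry_out --slide '[[0,0,-0.002],[0,0,-0.002],[0,0,0],[0,0,0],[0,0,0]]' --angular '[[0,0,0],[0,0,0],[0,0,0],[0,0,0],[0,0,0]]'

```text
t: 6.9
position: [0.6185, -0.3102, 0.1355]
eef_rot: [[-0.104, 0.995, 0.0], [0.995, 0.104, -0.0], [-0.0, 0.0, -1.0]]
ft_force: [0.3, -0.3, -1.0]
grip_width: 0.0257
grasp_force: 69.1
```

Call:
carry_out --slide '[[0,0,-0.001],[0,0,0],[0,0,0],[0,0,0],[0,0,0]]' --angular '[[0,0,0],[0,0,0],[0,0,0],[0,0,0],[0,0,0]]'

```text
t: 7.4
position: [0.6186, -0.3105, 0.1354]
eef_rot: [[-0.104, 0.995, 0.001], [0.995, 0.104, -0.001], [-0.001, 0.001, -1.0]]
ft_force: [-2.2, -0.1, 5.7]
grip_width: 0.0256
grasp_force: 69.8
```

Call:
carry_out --slide '[[0,0,0],[0,0,0],[0,0,0.01],[0,0,0.02],[0,0,0.032]]' --angular '[[0,0,0],[0,0,0],[0,0,0],[0,0,0],[0,0,0]]' --jaw 60

```text
t: 7.9
position: [0.6179, -0.3097, 0.1958]
eef_rot: [[-0.104, 0.995, -0.003], [0.995, 0.104, 0.002], [0.003, -0.003, -1.0]]
ft_force: [0.3, -0.7, 0.1]
grip_width: 0.0516
grasp_force: 0.0
```

Call:
carry_out --slide '[[-0.004,0.02,0],[-0.008,0.04,0],[-0.009,0.046,0],[-0.009,0.046,0],[-0.009,0.046,0]]' --angular '[[0,0,0],[0,0,0],[0,0,0],[0,0,0],[0,0,0]]'

```text
t: 8.4
position: [0.5789, -0.1104, 0.1971]
eef_rot: [[-0.104, 0.995, 0.001], [0.995, 0.104, -0.0], [-0.0, 0.001, -1.0]]
ft_force: [0.6, 0.4, 0.7]
grip_width: 0.0514
grasp_force: 0.0
```

Call:
carry_out --slide '[[-0.009,0.046,0],[-0.009,0.046,0],[-0.009,0.046,0],[-0.009,0.046,0],[-0.009,0.046,0]]' --angular '[[0,0,0],[0,0,0],[0,0,0],[0,0,0],[0,0,0]]'

```text
t: 8.9
position: [0.5339, 0.1197, 0.1972]
eef_rot: [[-0.104, 0.995, 0.001], [0.995, 0.104, 0.0], [0.0, 0.001, -1.0]]
ft_force: [1.1, -0.2, 0.5]
grip_width: 0.0512
grasp_force: 0.0
```

Call:
carry_out --slide '[[-0.009,0.046,0],[-0.009,0.046,0],[-0.008,0.04,0],[-0.008,0.03,0],[-0.002,0.016,0]]' --angular '[[0,0,0],[0,0,0],[0,0,0],[0,0,0],[0,0,0]]'

```text
t: 9.4
position: [0.4976, 0.2982, 0.197]
eef_rot: [[-0.107, 0.994, 0.001], [0.994, 0.107, 0.001], [0.0, 0.001, -1.0]]
ft_force: [0.2, -0.5, -1.0]
grip_width: 0.0514
grasp_force: 0.0
```

Call:
carry_out --slide '[[0,0,0],[0,0,0],[0,0,0],[0,0,0],[0,0,0]]' --angular '[[0,0,0],[0,0,0],[0,0,0],[0,0,0],[0,0,0]]'

```text
t: 9.9
position: [0.4987, 0.2951, 0.1964]
eef_rot: [[-0.103, 0.995, 0.0], [0.995, 0.103, -0.0], [-0.0, 0.0, -1.0]]
ft_force: [-0.4, -0.2, -0.3]
grip_width: 0.0517
grasp_force: 0.0
```

```bash
python3 - <<'E'
from h import *
f,P=cam("scene"); 
rect(P,"w",.57,.68,-.38,-.25,.155,.172); rect(P,"wbody",.57,.68,-.38,-.25,.03,.09)
f,P=cam("side"); 
rect(P,"w",.57,.68,-.38,-.25,.155,.172); rect(P,"wbody",.57,.68,-.38,-.25,.03,.09)
f,P=cam("wrist"); 
rect(P,"b",.45,.52,.34,.41,.146,.158)
rect(P,"m",.46,.53,.26,.33,.144,.158)
E
```

```text
Traceback (most recent call last):
  File "h.py", line 17, in rect
    cs=cv2.connectedComponentsWithStats(m.astype(np.uint8)); i=1+np.argmax(cs[2][1:,4])
                                                                 ~~~~~~~~~^^^^^^^^^^^^^
ValueError: attempt to get argmax of an empty sequence
```

```bash
python3 - <<'E'
import re
s=open("h.py").read().replace("    cs=cv2.connectedComponentsWithStats(m.astype(np.uint8)); i=1","    if not m.any(): print(name,'none'); return\n    cs=cv2.connectedComponentsWithStats(m.astype(np.uint8)); i=1"); open("h.py","w").write(s)
from h import *
for c in("scene","side"):
    f,P=cam(c); 
    rect(P,"w",.57,.68,-.38,-.25,.155,.172); rect(P,"wbody",.57,.68,-.38,-.25,.03,.15)
f,P=cam("wrist"); 
rect(P,"b",.45,.52,.34,.41,.146,.158)
rect(P,"m",.46,.53,.26,.33,.144,.158)
E
```

```text
w none
wbody 58 [ 607.2 -289.1] [56.5 26.2] 32.61 mean [ 607.2 -285.9   37. ]
w 64 [ 615.1 -315.4] [24.9 25.4] 5.95 mean [ 615.3 -316.5  161.1]
wbody 642 [ 617.5 -319.3] [60.2 51. ] 5.63 mean [ 616.3 -331.2   93.3]
b 1388 [490.7 376. ] [24.7 24.6] 15.11 mean [490.8 376.  151.2]
m 860 [499.1 294.9] [22.5 22.9] 71.02 mean [499.1 295.8 149.4]
```

White stands upright in the tray, and the tool is centred over magenta. I'll grasp it.

Call:
carry_out --slide '[[0,0,-0.02],[0,0,-0.025],[0,0,-0.02],[0,0,-0.006],[0,0,0]]' --angular '[[0,0,0],[0,0,0],[0,0,0],[0,0,0],[0,0,0]]'

```text
t: 10.6
position: [0.4983, 0.2958, 0.125]
eef_rot: [[-0.104, 0.995, -0.001], [0.995, 0.104, -0.0], [-0.0, -0.001, -1.0]]
ft_force: [0.3, -0.5, 1.0]
grip_width: 0.0512
grasp_force: 0.0
```

Call:
carry_out --slide '[[0,0,0],[0,0,0],[0,0,0],[0,0,0],[0,0,0]]' --angular '[[0,0,0],[0,0,0],[0,0,0],[0,0,0],[0,0,0]]' --jaw 0 --force 70

```text
t: 11.1
position: [0.499, 0.2961, 0.1267]
eef_rot: [[-0.104, 0.995, 0.003], [0.995, 0.104, 0.001], [0.001, 0.003, -1.0]]
ft_force: [-0.3, -0.6, 6.4]
grip_width: 0.0219
grasp_force: 68.3
```

Call:
carry_out --slide '[[0,0,0.005],[0,0,0.01],[0,0,0.015],[0,0,0.015],[0,0,0.015]]' --angular '[[0,0,0],[0,0,0],[0,0,0],[0,0,0],[0,0,0]]'

```text
t: 11.6
position: [0.4983, 0.2959, 0.1865]
eef_rot: [[-0.104, 0.995, 0.0], [0.995, 0.104, 0.0], [0.0, 0.0, -1.0]]
ft_force: [-0.8, -1.5, -1.7]
grip_width: 0.0214
grasp_force: 68.6
```

Call:
carry_out --slide '[[0.0008,-0.012,0],[0.0017,-0.025,0],[0.0026,-0.038,0],[0.0028,-0.0404,0],[0.0028,-0.0404,0]]' --angular '[[0,0,0],[0,0,0],[0,0,0],[0,0,0],[0,0,0]]'

```text
t: 12.1
position: [0.5085, 0.138, 0.1848]
eef_rot: [[-0.104, 0.995, -0.001], [0.995, 0.104, -0.0], [-0.0, -0.001, -1.0]]
ft_force: [1.1, 0.5, -1.7]
grip_width: 0.0219
grasp_force: 68.7
```

Call:
carry_out --slide '[[0.0028,-0.0404,0],[0.0028,-0.0404,0],[0.0028,-0.0404,0],[0.0028,-0.0404,0],[0.0028,-0.0404,0]]' --angular '[[0,0,0],[0,0,0],[0,0,0],[0,0,0],[0,0,0]]'

```text
t: 12.6
position: [0.5223, -0.0641, 0.1849]
eef_rot: [[-0.104, 0.995, -0.001], [0.995, 0.104, 0.0], [0.0, -0.001, -1.0]]
ft_force: [0.4, -0.1, -2.0]
grip_width: 0.0218
grasp_force: 68.7
```

Call:
carry_out --slide '[[0.0028,-0.0404,0],[0.0028,-0.0404,0],[0.0028,-0.0404,0],[0.0028,-0.0404,0],[0.0026,-0.038,0]]' --angular '[[0,0,0],[0,0,0],[0,0,0],[0,0,0],[0,0,0]]'

```text
t: 13.1
position: [0.5359, -0.2638, 0.1847]
eef_rot: [[-0.103, 0.995, -0.001], [0.995, 0.103, 0.001], [0.001, -0.001, -1.0]]
ft_force: [0.9, 0.1, -2.2]
grip_width: 0.0217
grasp_force: 68.7
```

Call:
carry_out --slide '[[0.0017,-0.025,0],[0.0008,-0.012,0],[0,0,-0.01],[0,0,-0.02],[0,0,-0.015]]' --angular '[[0,0,0],[0,0,0],[0,0,0],[0,0,0],[0,0,0]]'

```text
t: 13.6
position: [0.5388, -0.2966, 0.1386]
eef_rot: [[-0.105, 0.994, -0.002], [0.994, 0.105, 0.002], [0.002, -0.001, -1.0]]
ft_force: [-0.6, -0.3, -1.8]
grip_width: 0.0214
grasp_force: 68.7
```

Call:
carry_out --slide '[[0,0,0],[0,0,0],[0,0,0],[0,0,0],[0,0,0]]' --angular '[[0,0,0],[0,0,0],[0,0,0],[0,0,0],[0,0,0]]'

```text
t: 14.1
position: [0.5395, -0.2985, 0.1409]
eef_rot: [[-0.104, 0.995, 0.001], [0.995, 0.104, -0.001], [-0.001, 0.001, -1.0]]
ft_force: [0.8, 0.1, -2.6]
grip_width: 0.0215
grasp_force: 68.7
```

Call:
carry_out --slide '[[0,0,-0.007],[0,0,-0.005],[0,0,-0.003],[0,0,-0.002],[0,0,0]]' --angular '[[0,0,0],[0,0,0],[0,0,0],[0,0,0],[0,0,0]]'

```text
t: 14.6
position: [0.5394, -0.2987, 0.1238]
eef_rot: [[-0.104, 0.995, 0.0], [0.995, 0.104, -0.001], [-0.001, 0.0, -1.0]]
ft_force: [-1.3, 0.4, 3.4]
grip_width: 0.0221
grasp_force: 69.3
```

Call:
carry_out --slide '[[0,0,0],[0,0,0],[0,0,0],[0,0,0],[0,0,0]]' --angular '[[0,0,0],[0,0,0],[0,0,0],[0,0,0],[0,0,0]]'

```text
t: 15.1
position: [0.5394, -0.2987, 0.1238]
eef_rot: [[-0.104, 0.995, 0.0], [0.995, 0.104, -0.001], [-0.001, 0.0, -1.0]]
ft_force: [-1.7, 0.9, 5.3]
grip_width: 0.022
grasp_force: 69.3
```

Call:
carry_out --slide '[[0,0,0],[0,0,0],[0,0,0.012],[0,0,0.025],[0,0,0.038]]' --angular '[[0,0,0],[0,0,0],[0,0,0],[0,0,0],[0,0,0]]' --jaw 60

```text
t: 15.6
position: [0.5389, -0.298, 0.1982]
eef_rot: [[-0.104, 0.995, -0.003], [0.995, 0.104, 0.002], [0.003, -0.003, -1.0]]
ft_force: [0.1, -0.1, 1.2]
grip_width: 0.0513
grasp_force: 0.0
```

Call:
carry_out --slide '[[-0.001,0.02,0],[-0.003,0.04,0],[-0.003,0.046,0],[-0.003,0.046,0],[-0.003,0.046,0]]' --angular '[[0,0,0],[0,0,0],[0,0,0],[0,0,0],[0,0,0]]'

```text
t: 16.1
position: [0.5262, -0.0989, 0.1992]
eef_rot: [[-0.104, 0.995, 0.001], [0.995, 0.104, -0.0], [-0.0, 0.001, -1.0]]
ft_force: [1.3, -0.8, 0.7]
grip_width: 0.0513
grasp_force: 0.0
```

Call:
carry_out --slide '[[-0.003,0.046,0],[-0.003,0.046,0],[-0.003,0.046,0],[-0.003,0.046,0],[-0.003,0.046,0]]' --angular '[[0,0,0],[0,0,0],[0,0,0],[0,0,0],[0,0,0]]'

```text
t: 16.6
position: [0.5112, 0.1314, 0.1993]
eef_rot: [[-0.104, 0.995, 0.001], [0.995, 0.104, 0.0], [-0.0, 0.001, -1.0]]
ft_force: [0.8, -0.4, -0.2]
grip_width: 0.0513
grasp_force: 0.0
```

Call:
carry_out --slide '[[-0.003,0.046,0],[-0.003,0.046,0],[-0.003,0.046,0],[-0.003,0.046,0],[-0.003,0.035,0]]' --angular '[[0,0,0],[0,0,0],[0,0,0],[0,0,0],[0,0,0]]'

```text
t: 17.1
position: [0.4958, 0.3512, 0.1991]
eef_rot: [[-0.106, 0.994, 0.001], [0.994, 0.106, 0.001], [0.001, 0.001, -1.0]]
ft_force: [0.5, -0.3, -0.6]
grip_width: 0.0511
grasp_force: 0.0
```

Call:
carry_out --slide '[[-0.002,0.018,0],[-0.001,0.01,0],[0,0,0],[0,0,0],[0,0,0]]' --angular '[[0,0,0],[0,0,0],[0,0,0],[0,0,0],[0,0,0]]'

```text
t: 17.6
position: [0.4939, 0.3752, 0.1985]
eef_rot: [[-0.102, 0.995, 0.0], [0.995, 0.102, -0.0], [-0.0, 0.0, -1.0]]
ft_force: [-0.1, -0.4, 0.6]
grip_width: 0.0515
grasp_force: 0.0
```

```bash
python3 - <<'E'
from h import *
f,P=cam("side")
rect(P,"w",.57,.68,-.38,-.25,.155,.172); rect(P,"m",.5,.58,-.36,-.24,.14,.155)
f,P=cam("wrist"); rect(P,"b",.45,.52,.34,.41,.146,.158); print(get_obs()["position"])
E
```

```text
w 59 [ 615.4 -316.8] [23.8 25.5] 11.44 mean [ 615.  -316.4  161.1]
m 52 [ 538.2 -303.4] [21.3 22.6] 14.99 mean [ 538.1 -304.7  145.3]
b 1024 [490.5 377. ] [24.6 24. ] 7.25 mean [490.7 377.4 151. ]
[0.49379538 0.37550931 0.19851172]
```

Both bottles are standing. Next is blue, with a shift of (-3, +1.5) mm and down to 0.127.

Call:
carry_out --slide '[[-0.003,0.0015,-0.02],[0,0,-0.025],[0,0,-0.02],[0,0,-0.0065],[0,0,0]]' --angular '[[0,0,0],[0,0,0],[0,0,0],[0,0,0],[0,0,0]]'

```text
t: 18.2
position: [0.4904, 0.3775, 0.1264]
eef_rot: [[-0.104, 0.995, -0.001], [0.995, 0.104, -0.001], [-0.001, -0.001, -1.0]]
ft_force: [-0.6, -0.4, 0.4]
grip_width: 0.0513
grasp_force: 0.0
```

Call:
carry_out --slide '[[0,0,0],[0,0,0],[0,0,0],[0,0,0],[0,0,0]]' --angular '[[0,0,0],[0,0,0],[0,0,0],[0,0,0],[0,0,0]]' --jaw 0 --force 70

```text
t: 18.7
position: [0.4908, 0.3783, 0.1283]
eef_rot: [[-0.104, 0.995, 0.002], [0.995, 0.104, 0.001], [0.001, 0.002, -1.0]]
ft_force: [-1.4, -0.6, 6.3]
grip_width: 0.0225
grasp_force: 68.4
```

Call:
carry_out --slide '[[0,0,0.005],[0,0,0.01],[0,0,0.015],[0,0,0.015],[0,0,0.015]]' --angular '[[0,0,0],[0,0,0],[0,0,0],[0,0,0],[0,0,0]]'

```text
t: 19.2
position: [0.4904, 0.378, 0.1879]
eef_rot: [[-0.104, 0.995, 0.0], [0.995, 0.104, -0.0], [-0.0, 0.0, -1.0]]
ft_force: [0.2, 0.7, -2.6]
grip_width: 0.0223
grasp_force: 68.1
```

Call:
carry_out --slide '[[-0.0006,-0.012,0],[-0.0012,-0.025,0],[-0.0017,-0.038,0],[-0.0019,-0.0426,0],[-0.0019,-0.0426,0]]' --angular '[[0,0,0],[0,0,0],[0,0,0],[0,0,0],[0,0,0]]'

```text
t: 19.7
position: [0.4822, 0.2157, 0.1862]
eef_rot: [[-0.105, 0.995, -0.001], [0.995, 0.105, -0.001], [-0.0, -0.001, -1.0]]
ft_force: [0.5, 0.2, -2.9]
grip_width: 0.0221
grasp_force: 68.2
```

Call:
carry_out --slide '[[-0.0019,-0.0426,0],[-0.0019,-0.0426,0],[-0.0019,-0.0426,0],[-0.0019,-0.0426,0],[-0.0019,-0.0426,0]]' --angular '[[0,0,0],[0,0,0],[0,0,0],[0,0,0],[0,0,0]]'

```text
t: 20.2
position: [0.4724, 0.0027, 0.1864]
eef_rot: [[-0.104, 0.995, -0.001], [0.995, 0.104, -0.0], [0.0, -0.001, -1.0]]
ft_force: [1.0, 0.1, -2.1]
grip_width: 0.0223
grasp_force: 68.2
```

Call:
carry_out --slide '[[-0.0019,-0.0426,0],[-0.0019,-0.0426,0],[-0.0019,-0.0426,0],[-0.0019,-0.0426,0],[-0.0019,-0.0426,0]]' --angular '[[0,0,0],[0,0,0],[0,0,0],[0,0,0],[0,0,0]]'

```text
t: 20.7
position: [0.4628, -0.2101, 0.1864]
eef_rot: [[-0.104, 0.995, -0.001], [0.995, 0.104, 0.0], [0.0, -0.001, -1.0]]
ft_force: [0.1, 0.3, -3.1]
grip_width: 0.0224
grasp_force: 68.2
```

Call:
carry_out --slide '[[-0.0017,-0.038,0],[-0.0012,-0.025,0],[-0.0006,-0.012,0],[0,0,-0.01],[0,0,-0.02]]' --angular '[[0,0,0],[0,0,0],[0,0,0],[0,0,0],[0,0,0]]'

```text
t: 21.2
position: [0.4607, -0.2825, 0.1567]
eef_rot: [[-0.104, 0.995, 0.001], [0.995, 0.104, -0.001], [-0.001, 0.001, -1.0]]
ft_force: [0.1, 0.8, -3.3]
grip_width: 0.0224
grasp_force: 68.2
```

Call:
carry_out --slide '[[0,0,-0.012],[0,0,0],[0,0,0],[0,0,0],[0,0,0]]' --angular '[[0,0,0],[0,0,0],[0,0,0],[0,0,0],[0,0,0]]'

```text
t: 21.7
position: [0.4609, -0.2831, 0.1454]
eef_rot: [[-0.104, 0.995, 0.001], [0.995, 0.104, -0.001], [-0.001, 0.001, -1.0]]
ft_force: [0.2, -0.8, -2.9]
grip_width: 0.0222
grasp_force: 68.3
```

Call:
carry_out --slide '[[0,0,-0.008],[0,0,-0.006],[0,0,-0.004],[0,0,-0.002],[0,0,0]]' --angular '[[0,0,0],[0,0,0],[0,0,0],[0,0,0],[0,0,0]]'

```text
t: 22.2
position: [0.4606, -0.2835, 0.1254]
eef_rot: [[-0.104, 0.995, 0.0], [0.995, 0.104, -0.001], [-0.001, 0.0, -1.0]]
ft_force: [-2.5, 1.4, 4.1]
grip_width: 0.0221
grasp_force: 69.2
```

Call:
carry_out --slide '[[0,0,0],[0,0,0],[0,0,0],[0,0,0],[0,0,0]]' --angular '[[0,0,0],[0,0,0],[0,0,0],[0,0,0],[0,0,0]]'

```text
t: 22.7
position: [0.4606, -0.2834, 0.1254]
eef_rot: [[-0.104, 0.995, 0.0], [0.995, 0.104, -0.001], [-0.001, 0.0, -1.0]]
ft_force: [-2.4, -0.0, 5.5]
grip_width: 0.0225
grasp_force: 69.3
```

Call:
carry_out --slide '[[0,0,0],[0,0,0],[0,0,0.012],[0,0,0.025],[0,0,0.038]]' --angular '[[0,0,0],[0,0,0],[0,0,0],[0,0,0],[0,0,0]]' --jaw 60

```text
t: 23.2
position: [0.4601, -0.2827, 0.2]
eef_rot: [[-0.104, 0.995, -0.002], [0.995, 0.104, 0.002], [0.003, -0.002, -1.0]]
ft_force: [1.5, -0.2, 0.6]
grip_width: 0.0514
grasp_force: 0.0
```

Call:
carry_out --slide '[[0.004,0.02,0],[0.007,0.04,0],[0.007,0.0465,0],[0.007,0.0465,0],[0.007,0.0465,0]]' --angular '[[0,0,0],[0,0,0],[0,0,0],[0,0,0],[0,0,0]]'

```text
t: 23.7
position: [0.4927, -0.082, 0.2008]
eef_rot: [[-0.104, 0.995, 0.001], [0.995, 0.104, -0.0], [-0.001, 0.001, -1.0]]
ft_force: [0.7, -0.4, 0.5]
grip_width: 0.0512
grasp_force: 0.0
```

Call:
carry_out --slide '[[0.007,0.0465,0],[0.007,0.0465,0],[0.007,0.0465,0],[0.007,0.0465,0],[0.007,0.0465,0]]' --angular '[[0,0,0],[0,0,0],[0,0,0],[0,0,0],[0,0,0]]'

```text
t: 24.2
position: [0.5277, 0.1509, 0.2008]
eef_rot: [[-0.104, 0.995, 0.001], [0.995, 0.104, 0.0], [-0.0, 0.001, -1.0]]
ft_force: [0.3, -0.6, -0.2]
grip_width: 0.0514
grasp_force: 0.0
```

Call:
carry_out --slide '[[0.007,0.0465,0],[0.007,0.0465,0],[0.006,0.0325,0],[0.004,0.0195,0],[0,0,-0.03]]' --angular '[[0,0,0],[0,0,0],[0,0,0],[0,0,0],[0,0,0]]'

```text
t: 24.7
position: [0.5533, 0.2971, 0.1735]
eef_rot: [[-0.107, 0.994, 0.008], [0.994, 0.107, 0.003], [0.002, 0.009, -1.0]]
ft_force: [0.1, 0.3, -1.3]
grip_width: 0.0514
grasp_force: 0.0
```

Call:
carry_out --slide '[[0,0,-0.03],[0,0,0],[0,0,0],[0,0,0],[0,0,0]]' --angular '[[0,0,0],[0,0,0],[0,0,0],[0,0,0],[0,0,0]]'

```text
t: 25.2
position: [0.5523, 0.2939, 0.1417]
eef_rot: [[-0.104, 0.995, 0.003], [0.995, 0.104, 0.001], [0.001, 0.003, -1.0]]
ft_force: [0.8, 0.5, -0.1]
grip_width: 0.0514
grasp_force: 0.0
```

```bash
python3 - <<'E'
from h import *
f,P=cam("side")
rect(P,"w",.57,.68,-.38,-.25,.155,.172); rect(P,"m",.5,.58,-.36,-.24,.14,.155);rect(P,"b",.42,.5,-.34,-.23,.14,.155)
f,P=cam("wrist"); save("w4.png",f,1)
rect(P,"sq",.52,.6,.22,.40,.043,.056); print(get_obs()["position"])
rect(P,"wood",.52,.6,.22,.40,.049,.056); 
E
```

```text
w 68 [ 614.6 -316.5] [24.2 24.5] 87.83 mean [ 615.4 -316.6  160.5]
m 52 [ 537.3 -304.4] [22.2 20.9] 3.62 mean [ 537.5 -305.1  145.8]
b 59 [ 458.2 -290.5] [21.  24.1] 62.96 mean [ 459.2 -291.3  146.9]
sq 5589 [558.5 307.1] [38.3 98.6] 5.98 mean [558.  310.3  49.8]
[0.5519714  0.29379456 0.14096434]
wood 4087 [562.3 308. ] [28.6 97.5] 5.96 mean [562.1 310.4  51.2]
```

View pics/w4.png

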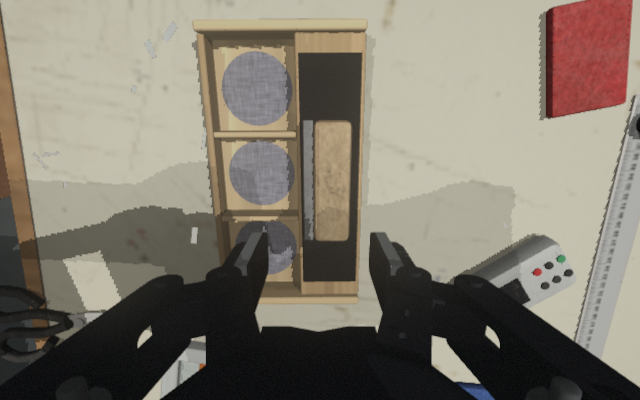

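All three bottles stand in the tray. The squeegee is at (558.5,307.2), turned 5.97°, with the blade on the left at (308,180). I'll align and descend.

Call:
carry_out --slide '[[0.0065,0.0134,-0.02],[0,0,-0.025],[0,0,-0.02],[0,0,0],[0,0,0]]' --angular '[[0,0,0],[0,0,0],[0,0,0],[0,0,0],[0,0,0]]'

```text
t: 25.8
position: [0.5585, 0.3073, 0.0757]
eef_rot: [[-0.104, 0.995, 0.001], [0.995, 0.104, 0.0], [0.0, 0.001, -1.0]]
ft_force: [0.8, -0.5, -0.7]
grip_width: 0.0512
grasp_force: 0.0
```

Call:
carry_out --slide '[[0,0,0],[0,0,0],[0,0,-0.01],[0,0,-0.01],[0,0,0]]' --angular '[[0,0,0],[0,0,0],[0,0,0],[0,0,0],[0,0,0]]'

```text
t: 26.3
position: [0.5572, 0.3069, 0.0528]
eef_rot: [[-0.104, 0.995, -0.003], [0.995, 0.104, -0.001], [-0.001, -0.003, -1.0]]
ft_force: [1.0, 0.2, -0.1]
grip_width: 0.0513
grasp_force: 0.0
```

Call:
carry_out --slide '[[0,0,-0.01],[0,0,-0.008],[0,0,0],[0,0,0],[0,0,0]]' --angular '[[0,0,0],[0,0,0],[0,0,0],[0,0,0],[0,0,0]]'

```text
t: 26.8
position: [0.5583, 0.3073, 0.0371]
eef_rot: [[-0.104, 0.995, 0.001], [0.995, 0.104, 0.0], [0.0, 0.001, -1.0]]
ft_force: [-0.0, 0.3, -0.5]
grip_width: 0.0516
grasp_force: 0.0
```

Call:
carry_out --slide '[[0,0,-0.003],[0,0,0],[0,0,0],[0,0,0],[0,0,0]]' --angular '[[0,0,0],[0,0,0],[0,0,0],[0,0,0],[0,0,0]]'

```text
t: 27.3
position: [0.5581, 0.3072, 0.0339]
eef_rot: [[-0.104, 0.995, 0.0], [0.995, 0.104, 0.0], [0.0, 0.0, -1.0]]
ft_force: [0.4, -2.0, -0.3]
grip_width: 0.0513
grasp_force: 0.0
```

Call:
carry_out --slide '[[0,0,0],[0,0,0],[0,0,0],[0,0,0],[0,0,0]]' --angular '[[0,0,0],[0,0,0],[0,0,0],[0,0,0],[0,0,0]]' --jaw 0 --force 50

```text
t: 27.8
position: [0.5584, 0.3073, 0.0342]
eef_rot: [[-0.104, 0.995, 0.001], [0.995, 0.104, 0.0], [0.0, 0.001, -1.0]]
ft_force: [0.2, 0.7, 4.2]
grip_width: 0.0372
grasp_force: 51.1
```

Call:
carry_out --slide '[[0,0,0.005],[0,0,0.015],[0,0,0.02],[0,0,0.02],[0,0,0.02]]' --angular '[[0,0,0],[0,0,0],[0,0,0],[0,0,0],[0,0,0]]'

```text
t: 28.3
position: [0.5576, 0.3071, 0.1142]
eef_rot: [[-0.104, 0.995, -0.002], [0.995, 0.104, -0.0], [-0.0, -0.002, -1.0]]
ft_force: [-0.5, -0.6, -2.2]
grip_width: 0.0369
grasp_force: 50.3
```

```bash
python3 - <<'E'
from h import *
f,P=cam("wrist"); save("w5.png",f,1); o=get_obs(); print(o["position"],o["ft_force"])
rect(P,"sq",.5,.62,.22,.40,.1,.2)
E
```

```text
[0.55899517 0.30757596 0.11783112] [1.09852866 0.291091   2.05524635]
sq 49169 [558.5 312.9] [91.8 96.6] 54.42 mean [558.1 315.7 165.8]
```

View pics/w5.png

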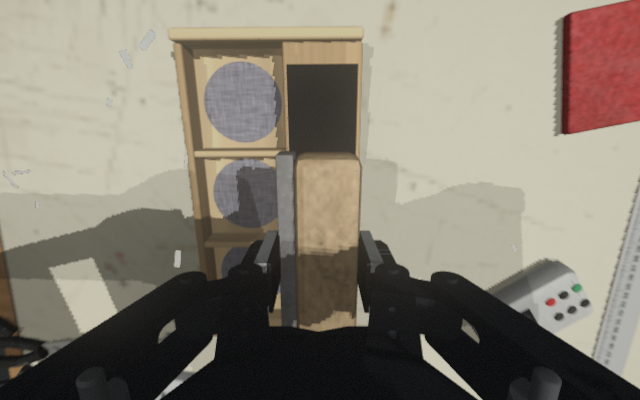

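Call:
carry_out --slide '[[-0.005,-0.015,0],[-0.01,-0.03,0],[-0.0126,-0.038,0],[-0.0126,-0.038,0],[-0.0126,-0.038,0]]' --angular '[[0,0,-0.0177],[0,0,-0.0177],[0,0,-0.0177],[0,0,-0.0177],[0,0,-0.0177]]'

```text
t: 28.85
position: [0.5041, 0.1469, 0.1131]
eef_rot: [[-0.011, 1.0, -0.001], [1.0, 0.011, -0.0], [-0.0, -0.001, -1.0]]
ft_force: [0.2, -0.8, -0.4]
grip_width: 0.0372
grasp_force: 50.3
```

Call:
carry_out --slide '[[-0.0126,-0.038,0],[-0.0126,-0.038,0],[-0.01,-0.03,0],[-0.0063,-0.019,0],[-0.0034,-0.01,0]]' --angular '[[0,0,-0.0177],[0,0,-0.0177],[0,0,-0.0177],[0,0,-0.0177],[0,0,-0.0177]]'

```text
t: 29.35
position: [0.4596, 0.012, 0.1134]
eef_rot: [[0.084, 0.997, -0.001], [0.997, -0.084, 0.0], [0.0, -0.001, -1.0]]
ft_force: [-0.1, 0.8, -1.3]
grip_width: 0.0368
grasp_force: 50.3
```

Call:
carry_out --slide '[[0,0,-0.03],[0,0,-0.02],[0,0,0],[0,0,0],[0,0,0]]' --angular '[[0,0,0],[0,0,0],[0,0,0],[0,0,0],[0,0,0]]'

```text
t: 29.85
position: [0.461, 0.0134, 0.0647]
eef_rot: [[0.081, 0.997, 0.002], [0.997, -0.08, -0.0], [-0.0, 0.002, -1.0]]
ft_force: [0.7, -0.7, -1.0]
grip_width: 0.0369
grasp_force: 50.6
```

```bash
python3 - <<'E'
from h import *
f,P=cam("wrist"); save("w6.png",f,1); o=get_obs(); print(o["position"],o["ft_force"],o["eef_rot"].round(3))
X,Y,Z=P[...,0],P[...,1],P[...,2]
hsv=cv2.cvtColor(f,cv2.COLOR_RGB2HSV)
m=(hsv[...,0]<14)&(hsv[...,1]>150)&(X>.4)&(X<.53)&(abs(Y)<.12)&(abs(Z)<.012)
q=P[m];print(len(q),q.mean(0),(q.max(0)),q.min(0))
# band edges and frame top edges at several rows y
for y in(.05,.06,.065,.07):
    s=q[abs(q[:,1]-y)<.003]; print(y,len(s),s[:,0].min() if len(s) else 0,s[:,0].max() if len(s) else 0)
E
```

```text
[0.46099352 0.01331928 0.06473125] [ 0.53958004  0.51666507 -1.24929894] [[ 0.081  0.997  0.002]
 [ 0.997 -0.081 -0.   ]
 [-0.     0.002 -1.   ]]
2715 [0.4660986  0.06680976 0.00600168] [0.49178881 0.07940625 0.00848869] [0.43956531 0.05152319 0.00374724]
0.05 8 0.44972716392875456 0.49018467459387327
0.06 673 0.4395653141324083 0.4906392554786367
0.065 713 0.4400337729018261 0.49086073515214856
0.07 717 0.440606074483258 0.49104329522366574
```

View pics/w6.png

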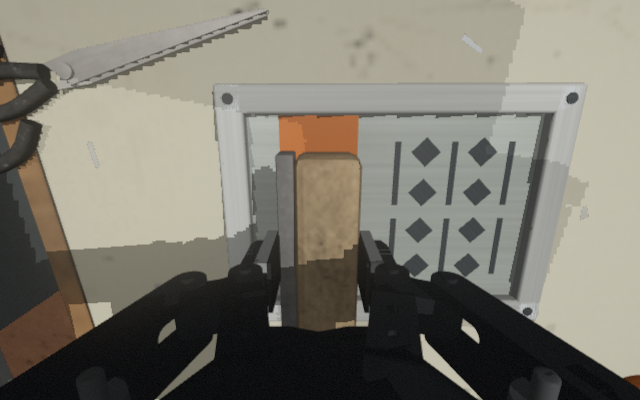

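The squeegee is square over the band: blade at (285,240), wood at (328,240), with orange showing at (318,133). I'll lower it.

Call:
carry_out --slide '[[0,-0.001,-0.02],[0,0,-0.017],[0,0,-0.008],[0,0,-0.004],[0,0,0]]' --angular '[[0,0,0],[0,0,0],[0,0,0],[0,0,0],[0,0,0]]'

```text
t: 30.4
position: [0.4606, 0.0122, 0.015]
eef_rot: [[0.081, 0.997, 0.0], [0.997, -0.081, -0.0], [-0.0, 0.0, -1.0]]
ft_force: [1.0, 1.1, -1.9]
grip_width: 0.037
grasp_force: 50.7
```

Call:
carry_out --slide '[[0,0,-0.002],[0,0,-0.002],[0,0,0],[0,0,0],[0,0,0]]' --angular '[[0,0,0],[0,0,0],[0,0,0],[0,0,0],[0,0,0]]'

```text
t: 30.9
position: [0.4605, 0.0122, 0.011]
eef_rot: [[0.081, 0.997, 0.0], [0.997, -0.081, -0.0], [-0.0, 0.0, -1.0]]
ft_force: [-0.5, -0.1, -2.0]
grip_width: 0.0371
grasp_force: 50.7
```

Call:
carry_out --slide '[[0,0,-0.001],[0,0,0],[0,0,0],[0,0,0],[0,0,0]]' --angular '[[0,0,0],[0,0,0],[0,0,0],[0,0,0],[0,0,0]]'

```text
t: 31.4
position: [0.4605, 0.0122, 0.0101]
eef_rot: [[0.081, 0.997, 0.0], [0.997, -0.081, -0.0], [-0.0, 0.0, -1.0]]
ft_force: [-0.2, 0.5, 6.1]
grip_width: 0.0367
grasp_force: 51.7
```

Call:
carry_out --slide '[[0,0,0],[0,0,0],[0,0,0],[0,0,0.01],[0,0,0.02]]' --angular '[[0,0,0],[0,0,0],[0,0,0],[0,0,0],[0,0,0]]' --jaw 60

```text
t: 31.9
position: [0.4598, 0.0123, 0.0398]
eef_rot: [[0.081, 0.997, -0.003], [0.997, -0.081, 0.001], [0.0, -0.003, -1.0]]
ft_force: [0.2, 0.4, -0.3]
grip_width: 0.0511
grasp_force: 0.0
```

Call:
carry_out --slide '[[0,-0.04,0.04],[0,-0.04,0.04],[0,-0.03,0.04],[0,-0.02,0.04],[0,0,0]]' --angular '[[0,0,0],[0,0,0],[0,0,0],[0,0,0],[0,0,0]]'

```text
t: 32.4
position: [0.4622, -0.1114, 0.1958]
eef_rot: [[0.084, 0.996, 0.009], [0.996, -0.084, -0.005], [-0.004, 0.01, -1.0]]
ft_force: [0.5, 0.2, -1.2]
grip_width: 0.0512
grasp_force: 0.0
```

```bash
python3 - <<'E'
from h import *
f,P=cam("wrist"); save("w7.png",f,1); o=get_obs(); print(o["t"],o["position"],o["ft_force"],o["grip_width"])
rect(P,"sq",.42,.51,-.05,.08,.019,.035); rect(P,"wood",.42,.51,-.05,.08,.024,.035)
rect(P,"fr",.36,.66,-.12,.13,.0105,.035)
E
```

```text
32.45 [ 0.46102354 -0.10975857  0.19303389] [-0.00903518  0.98283371 -0.92108853] 0.05100149149479725
sq 4214 [461.    9.6] [94.8 38.1] 85.41 mean [461.4  10.9  25.8]
wood 3153 [465.1   8.6] [93.4 29.7] 85.27 mean [465.3  10.7  27.2]
fr 8107 [510.1  -9.9] [131.2 230.3] 85.34 mean [508.  -29.   13.3]
```

View pics/w7.png

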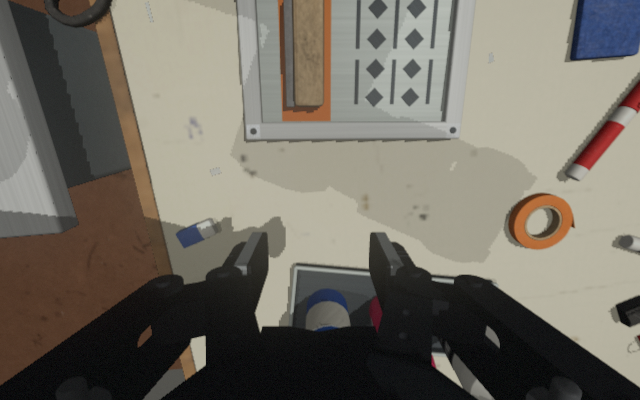

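The squeegee lies flat and square on the band at (305,50), with the orange margin about even at its end. Now I'll put the bottles back, blue first.

Call:
carry_out --slide '[[0,-0.035,0.004],[0,-0.045,0],[0,-0.045,0],[0,-0.033,0],[0,-0.0155,0]]' --angular '[[0,0,0],[0,0,0],[0,0,0],[0,0,0],[0,0,0]]'

```text
t: 32.95
position: [0.4599, -0.2835, 0.1932]
eef_rot: [[0.083, 0.997, -0.002], [0.997, -0.083, 0.002], [0.001, -0.002, -1.0]]
ft_force: [0.0, 0.9, 0.3]
grip_width: 0.0512
grasp_force: 0.0
```

Call:
carry_out --slide '[[0,0,0],[0,0,0],[0,0,-0.01],[0,0,-0.015],[0,0,0]]' --angular '[[0,0,0],[0,0,0],[0,0,0],[0,0,0],[0,0,0]]'

```text
t: 33.45
position: [0.4598, -0.28, 0.1675]
eef_rot: [[0.079, 0.997, -0.003], [0.997, -0.079, 0.003], [0.003, -0.003, -1.0]]
ft_force: [-0.4, -0.3, 0.7]
grip_width: 0.0512
grasp_force: 0.0
```

```bash
python3 - <<'E'
from h import *
f,P=cam("side")
rect(P,"w",.57,.68,-.38,-.25,.155,.172); rect(P,"m",.5,.58,-.36,-.24,.14,.155)
f,P=cam("wrist"); o=get_obs(); print(o["t"],o["position"],o["grip_width"])
rect(P,"b",.42,.5,-.34,-.23,.14,.155);rect(P,"m",.5,.58,-.36,-.24,.14,.155)
E
```

```text
w 64 [ 615.9 -316.1] [24.4 24.1] 15.4 mean [ 615.  -316.5  161. ]
m 46 [ 537.4 -304. ] [20.2 19.1] 38.96 mean [ 537.9 -304.2  145.9]
33.55 [ 0.46049126 -0.28112264  0.16948709] 0.051127675082050086
b 1386 [ 460.5 -285.1] [24.4 24.4] 39.73 mean [ 460.8 -283.9  147.6]
m 1155 [ 538.9 -299.8] [23.7 22.7] 48.75 mean [ 538.4 -298.6  146. ]
```

Call:
carry_out --slide '[[0,-0.003,-0.015],[0,0,-0.017],[0,0,-0.012],[0,0,0],[0,0,0]]' --angular '[[0,0,0],[0,0,0],[0,0,0],[0,0,0],[0,0,0]]'

```text
t: 34.05
position: [0.4607, -0.285, 0.1261]
eef_rot: [[0.081, 0.997, 0.001], [0.997, -0.081, -0.0], [-0.0, 0.001, -1.0]]
ft_force: [0.2, 0.4, 1.0]
grip_width: 0.0515
grasp_force: 0.0
```

Call:
carry_out --slide '[[0,0,0],[0,0,0],[0,0,0],[0,0,0],[0,0,0]]' --angular '[[0,0,0],[0,0,0],[0,0,0],[0,0,0],[0,0,0]]' --jaw 0 --force 70

```text
t: 34.55
position: [0.4607, -0.2853, 0.1265]
eef_rot: [[0.081, 0.997, 0.001], [0.997, -0.081, -0.001], [-0.001, 0.001, -1.0]]
ft_force: [-0.1, 0.4, 6.2]
grip_width: 0.022
grasp_force: 68.7
```

Call:
carry_out --slide '[[0,0,0.005],[0,0,0.012],[0,0,0.018],[0,0,0.018],[0,0,0.015]]' --angular '[[0,0,0],[0,0,0],[0,0,0],[0,0,0],[0,0,0]]'

```text
t: 35.05
position: [0.4603, -0.2849, 0.1944]
eef_rot: [[0.081, 0.997, -0.0], [0.997, -0.081, 0.0], [0.0, -0.0, -1.0]]
ft_force: [-0.0, 0.4, -3.2]
grip_width: 0.022
grasp_force: 68.6
```

Call:
carry_out --slide '[[0.0006,0.012,0],[0.0012,0.025,0],[0.0017,0.038,0],[0.0019,0.0426,0],[0.0019,0.0426,0]]' --angular '[[0,0,0],[0,0,0],[0,0,0],[0,0,0],[0,0,0]]'

```text
t: 35.55
position: [0.4668, -0.1224, 0.1925]
eef_rot: [[0.081, 0.997, -0.002], [0.997, -0.081, 0.001], [0.001, -0.002, -1.0]]
ft_force: [0.7, -0.6, -3.4]
grip_width: 0.022
grasp_force: 68.7
```

Call:
carry_out --slide '[[0.0019,0.0426,0],[0.0019,0.0426,0],[0.0019,0.0426,0],[0.0019,0.0426,0],[0.0019,0.0426,0]]' --angular '[[0,0,0],[0,0,0],[0,0,0],[0,0,0],[0,0,0]]'

```text
t: 36.05
position: [0.476, 0.0906, 0.1927]
eef_rot: [[0.081, 0.997, -0.002], [0.997, -0.081, 0.0], [0.0, -0.002, -1.0]]
ft_force: [0.9, 0.1, -3.0]
grip_width: 0.0219
grasp_force: 68.7
```

Call:
carry_out --slide '[[0.0019,0.0426,0],[0.0019,0.0426,0],[0.0019,0.0426,0],[0.0019,0.0426,0],[0.0019,0.0426,0]]' --angular '[[0,0,0],[0,0,0],[0,0,0],[0,0,0],[0,0,0]]'

```text
t: 36.55
position: [0.4852, 0.3034, 0.1924]
eef_rot: [[0.081, 0.997, -0.002], [0.997, -0.081, -0.001], [-0.001, -0.002, -1.0]]
ft_force: [1.6, 0.1, -2.0]
grip_width: 0.0217
grasp_force: 68.7
```

Call:
carry_out --slide '[[0.0017,0.038,0],[0.0012,0.025,0],[0.0006,0.012,0],[0,0,0],[0,0,0]]' --angular '[[0,0,0],[0,0,0],[0,0,0],[0,0,0],[0,0,0]]'

```text
t: 37.05
position: [0.4899, 0.3753, 0.193]
eef_rot: [[0.081, 0.997, -0.001], [0.997, -0.081, -0.001], [-0.001, -0.001, -1.0]]
ft_force: [0.6, -0.9, -3.3]
grip_width: 0.0218
grasp_force: 68.7
```

Call:
carry_out --slide '[[0,0,0],[0,0,0],[0,0,0],[0,0,0],[0,0,0]]' --angular '[[0,0,0],[0,0,0],[0,0,0],[0,0,0],[0,0,0]]'

```text
t: 37.55
position: [0.4902, 0.376, 0.1936]
eef_rot: [[0.081, 0.997, -0.0], [0.997, -0.081, 0.0], [0.0, -0.0, -1.0]]
ft_force: [-0.6, -0.1, -2.5]
grip_width: 0.022
grasp_force: 68.7
```

Lower from 0.1936 to 0.1295.

Call:
carry_out --slide '[[0,0.001,-0.01],[0,0,-0.018],[0,0,-0.018],[0,0,-0.009],[0,0,-0.003]]' --angular '[[0,0,0],[0,0,0],[0,0,0],[0,0,0],[0,0,0]]'

```text
t: 38.05
position: [0.4898, 0.377, 0.1342]
eef_rot: [[0.081, 0.997, -0.002], [0.997, -0.081, -0.001], [-0.001, -0.002, -1.0]]
ft_force: [-0.9, 0.1, -2.9]
grip_width: 0.0223
grasp_force: 68.7
```

Call:
carry_out --slide '[[0,0,-0.003],[0,0,-0.002],[0,0,0],[0,0,0],[0,0,0]]' --angular '[[0,0,0],[0,0,0],[0,0,0],[0,0,0],[0,0,0]]'

```text
t: 38.55
position: [0.4903, 0.3773, 0.1309]
eef_rot: [[0.081, 0.997, 0.001], [0.997, -0.081, 0.0], [0.0, 0.001, -1.0]]
ft_force: [-0.3, 0.2, -2.7]
grip_width: 0.0221
grasp_force: 68.7
```

Call:
carry_out --slide '[[0,0,-0.001],[0,0,0],[0,0,0],[0,0,0],[0,0,0]]' --angular '[[0,0,0],[0,0,0],[0,0,0],[0,0,0],[0,0,0]]'

```text
t: 39.05
position: [0.4903, 0.3772, 0.1296]
eef_rot: [[0.081, 0.997, 0.0], [0.997, -0.081, 0.0], [0.0, 0.0, -1.0]]
ft_force: [-0.7, 0.3, -1.9]
grip_width: 0.0219
grasp_force: 68.9
```

Call:
carry_out --slide '[[0,0,-0.001],[0,0,0],[0,0,0],[0,0,0],[0,0,0]]' --angular '[[0,0,0],[0,0,0],[0,0,0],[0,0,0],[0,0,0]]'

```text
t: 39.55
position: [0.4904, 0.3774, 0.1296]
eef_rot: [[0.081, 0.997, 0.001], [0.997, -0.081, 0.001], [0.001, 0.001, -1.0]]
ft_force: [-1.8, 0.1, 5.6]
grip_width: 0.0218
grasp_force: 69.7
```

Call:
carry_out --slide '[[0,0,0],[0,0,0],[0,0,0.012],[0,0,0.025],[0,0,0.033]]' --angular '[[0,0,0],[0,0,0],[0,0,0],[0,0,0],[0,0,0]]' --jaw 60

```text
t: 40.05
position: [0.4898, 0.3769, 0.199]
eef_rot: [[0.081, 0.997, -0.002], [0.997, -0.081, -0.001], [-0.001, -0.002, -1.0]]
ft_force: [0.0, 0.7, 0.2]
grip_width: 0.0509
grasp_force: 0.0
```

Call:
carry_out --slide '[[0.001,-0.02,0],[0.003,-0.04,0],[0.003,-0.046,0],[0.003,-0.046,0],[0.003,-0.046,0]]' --angular '[[0,0,0],[0,0,0],[0,0,0],[0,0,0],[0,0,0]]'

```text
t: 40.55
position: [0.5032, 0.1776, 0.1995]
eef_rot: [[0.081, 0.997, 0.001], [0.997, -0.081, 0.0], [0.0, 0.001, -1.0]]
ft_force: [-0.3, 0.2, -0.1]
grip_width: 0.0515
grasp_force: 0.0
```

Call:
carry_out --slide '[[0.003,-0.046,0],[0.003,-0.046,0],[0.003,-0.046,0],[0.003,-0.046,0],[0.003,-0.046,0]]' --angular '[[0,0,0],[0,0,0],[0,0,0],[0,0,0],[0,0,0]]'

```text
t: 41.05
position: [0.5182, -0.0528, 0.1996]
eef_rot: [[0.081, 0.997, 0.001], [0.997, -0.081, -0.0], [-0.0, 0.001, -1.0]]
ft_force: [1.3, -0.1, -0.1]
grip_width: 0.0511
grasp_force: 0.0
```

Call:
carry_out --slide '[[0.003,-0.046,0],[0.003,-0.046,0],[0.003,-0.046,0],[0.003,-0.046,0],[0.003,-0.035,0]]' --angular '[[0,0,0],[0,0,0],[0,0,0],[0,0,0],[0,0,0]]'

```text
t: 41.55
position: [0.533, -0.2727, 0.1994]
eef_rot: [[0.082, 0.997, 0.001], [0.997, -0.082, -0.001], [-0.001, 0.001, -1.0]]
ft_force: [-0.2, 0.9, 0.1]
grip_width: 0.0514
grasp_force: 0.0
```

Call:
carry_out --slide '[[0.002,-0.018,0],[0.001,-0.01,0],[0,0,0],[0,0,-0.01],[0,0,-0.02]]' --angular '[[0,0,0],[0,0,0],[0,0,0],[0,0,0],[0,0,0]]'

```text
t: 42.05
position: [0.5368, -0.2968, 0.1693]
eef_rot: [[0.08, 0.997, 0.002], [0.997, -0.08, -0.002], [-0.002, 0.002, -1.0]]
ft_force: [0.1, -1.0, -1.7]
grip_width: 0.051
grasp_force: 0.0
```

Call:
carry_out --slide '[[0,0,0],[0,0,0],[0,0,0],[0,0,0],[0,0,0]]' --angular '[[0,0,0],[0,0,0],[0,0,0],[0,0,0],[0,0,0]]'

```text
t: 42.55
position: [0.5364, -0.2978, 0.1691]
eef_rot: [[0.081, 0.997, 0.001], [0.997, -0.081, -0.001], [-0.001, 0.001, -1.0]]
ft_force: [-0.7, -0.2, -0.2]
grip_width: 0.0514
grasp_force: 0.0
```

```bash
python3 - <<'E'
from h import *
f,P=cam("scene"); rect(P,"b",.45,.52,.34,.41,.146,.158); rect(P,"sq",.42,.51,-.05,.08,.019,.035)
f,P=cam("wrist"); o=get_obs(); print(o["t"],o["position"],o["grip_width"])
rect(P,"m",.5,.58,-.36,-.24,.14,.155); rect(P,"w",.57,.68,-.38,-.25,.155,.172)
E
```

```text
b 122 [489.8 379.4] [23.3 24.3] 62.8 mean [489.3 380.6 150.6]
sq 347 [459.9  14.6] [101.5  37.2] 85.8 mean [459.5  18.6  25.2]
42.65 [ 0.53626326 -0.29784856  0.16882599] 0.051201084413595686
m 1122 [ 539.7 -299.8] [23.3 22.9] 33.25 mean [ 539.7 -298.8  146.3]
w 1844 [ 617.1 -311.1] [27.2 26.1] 46.1 mean [ 616.3 -309.9  161.2]
```

Call:
carry_out --slide '[[0.003,-0.001,-0.015],[0,0,-0.017],[0,0,-0.013],[0,0,0],[0,0,0]]' --angular '[[0,0,0],[0,0,0],[0,0,0],[0,0,0],[0,0,0]]'

```text
t: 43.15
position: [0.5393, -0.299, 0.1239]
eef_rot: [[0.081, 0.997, 0.0], [0.997, -0.081, -0.0], [-0.0, 0.0, -1.0]]
ft_force: [-0.3, 0.3, 0.9]
grip_width: 0.0515
grasp_force: 0.0
```

Call:
carry_out --slide '[[0,0,0],[0,0,0],[0,0,0],[0,0,0],[0,0,0]]' --angular '[[0,0,0],[0,0,0],[0,0,0],[0,0,0],[0,0,0]]' --jaw 0 --force 70

```text
t: 43.65
position: [0.5396, -0.2991, 0.1246]
eef_rot: [[0.081, 0.997, 0.002], [0.997, -0.081, -0.001], [-0.001, 0.002, -1.0]]
ft_force: [-0.4, -0.3, 5.8]
grip_width: 0.0217
grasp_force: 68.5
```

Call:
carry_out --slide '[[0,0,0.005],[0,0,0.012],[0,0,0.018],[0,0,0.018],[0,0,0.015]]' --angular '[[0,0,0],[0,0,0],[0,0,0],[0,0,0],[0,0,0]]'

```text
t: 44.15
position: [0.5393, -0.2988, 0.1932]
eef_rot: [[0.081, 0.997, 0.001], [0.997, -0.081, -0.0], [-0.0, 0.001, -1.0]]
ft_force: [-0.2, -0.5, -1.3]
grip_width: 0.0217
grasp_force: 68.6
```

Call:
carry_out --slide '[[-0.0008,0.012,0],[-0.0017,0.025,0],[-0.0026,0.038,0],[-0.0028,0.0406,0],[-0.0028,0.0406,0]]' --angular '[[0,0,0],[0,0,0],[0,0,0],[0,0,0],[0,0,0]]'

```text
t: 44.65
position: [0.5275, -0.1402, 0.1909]
eef_rot: [[0.081, 0.997, -0.001], [0.997, -0.081, 0.001], [0.001, -0.001, -1.0]]
ft_force: [0.3, 0.1, -1.6]
grip_width: 0.0216
grasp_force: 68.7
```

Call:
carry_out --slide '[[-0.0028,0.0406,0],[-0.0028,0.0406,0],[-0.0028,0.0406,0],[-0.0028,0.0406,0],[-0.0028,0.0406,0]]' --angular '[[0,0,0],[0,0,0],[0,0,0],[0,0,0],[0,0,0]]'

```text
t: 45.15
position: [0.5132, 0.0627, 0.1911]
eef_rot: [[0.081, 0.997, -0.001], [0.997, -0.081, 0.0], [0.0, -0.001, -1.0]]
ft_force: [1.1, 0.7, -2.2]
grip_width: 0.0213
grasp_force: 68.7
```

Call:
carry_out --slide '[[-0.0028,0.0406,0],[-0.0028,0.0406,0],[-0.0028,0.0406,0],[-0.0028,0.0406,0],[-0.0026,0.038,0]]' --angular '[[0,0,0],[0,0,0],[0,0,0],[0,0,0],[0,0,0]]'

```text
t: 45.65
position: [0.4992, 0.263, 0.191]
eef_rot: [[0.08, 0.997, -0.001], [0.997, -0.08, -0.0], [-0.0, -0.001, -1.0]]
ft_force: [0.7, -0.2, -1.4]
grip_width: 0.0214
grasp_force: 68.7
```

Call:
carry_out --slide '[[-0.0017,0.025,0],[-0.0008,0.012,0],[0,0,0],[0,0,0],[0,0,0]]' --angular '[[0,0,0],[0,0,0],[0,0,0],[0,0,0],[0,0,0]]'

```text
t: 46.15
position: [0.4984, 0.2966, 0.1915]
eef_rot: [[0.082, 0.997, -0.0], [0.997, -0.082, -0.0], [-0.0, -0.0, -1.0]]
ft_force: [0.3, 0.3, -1.2]
grip_width: 0.0217
grasp_force: 68.7
```

Call:
carry_out --slide '[[0,0,0],[0,0,0],[0,0,0],[0,0,0],[0,0,0]]' --angular '[[0,0,0],[0,0,0],[0,0,0],[0,0,0],[0,0,0]]'

```text
t: 46.65
position: [0.4982, 0.2977, 0.1915]
eef_rot: [[0.081, 0.997, -0.0], [0.997, -0.081, -0.0], [-0.0, -0.0, -1.0]]
ft_force: [-0.2, -0.0, -1.8]
grip_width: 0.022
grasp_force: 68.7
```

Lower from 0.1915 to 0.1276.

Call:
carry_out --slide '[[0,0,-0.01],[0,0,-0.018],[0,0,-0.018],[0,0,-0.009],[0,0,-0.003]]' --angular '[[0,0,0],[0,0,0],[0,0,0],[0,0,0],[0,0,0]]'

```text
t: 47.15
position: [0.4978, 0.2976, 0.1323]
eef_rot: [[0.081, 0.997, -0.002], [0.997, -0.081, -0.001], [-0.001, -0.002, -1.0]]
ft_force: [0.5, 0.1, -2.2]
grip_width: 0.0214
grasp_force: 68.7
```

Call:
carry_out --slide '[[0,0,-0.003],[0,0,-0.002],[0,0,0],[0,0,0],[0,0,0]]' --angular '[[0,0,0],[0,0,0],[0,0,0],[0,0,0],[0,0,0]]'

```text
t: 47.65
position: [0.4983, 0.2978, 0.1289]
eef_rot: [[0.081, 0.997, 0.001], [0.997, -0.081, 0.0], [0.0, 0.001, -1.0]]
ft_force: [-0.1, -0.3, -2.0]
grip_width: 0.0213
grasp_force: 68.7
```

Call:
carry_out --slide '[[0,0,-0.001],[0,0,0],[0,0,0],[0,0,0],[0,0,0]]' --angular '[[0,0,0],[0,0,0],[0,0,0],[0,0,0],[0,0,0]]'

```text
t: 48.15
position: [0.4983, 0.2978, 0.1277]
eef_rot: [[0.081, 0.997, 0.0], [0.997, -0.081, 0.0], [0.0, 0.0, -1.0]]
ft_force: [0.1, -0.5, -0.4]
grip_width: 0.0216
grasp_force: 69.0
```

Call:
carry_out --slide '[[0,0,-0.0005],[0,0,0],[0,0,0],[0,0,0],[0,0,0]]' --angular '[[0,0,0],[0,0,0],[0,0,0],[0,0,0],[0,0,0]]'

```text
t: 48.65
position: [0.4984, 0.2979, 0.1276]
eef_rot: [[0.081, 0.997, 0.001], [0.997, -0.081, 0.0], [0.0, 0.001, -1.0]]
ft_force: [-0.8, 0.2, 5.2]
grip_width: 0.0214
grasp_force: 69.4
```

Call:
carry_out --slide '[[0,0,0],[0,0,0],[0,0,0.012],[0,0,0.025],[0,0,0.034]]' --angular '[[0,0,0],[0,0,0],[0,0,0],[0,0,0],[0,0,0]]' --jaw 60

```text
t: 49.15
position: [0.4977, 0.2976, 0.1984]
eef_rot: [[0.081, 0.997, -0.003], [0.997, -0.081, -0.001], [-0.001, -0.003, -1.0]]
ft_force: [0.7, -0.4, -0.3]
grip_width: 0.051
grasp_force: 0.0
```

Call:
carry_out --slide '[[0.0039,-0.02,0],[0.0078,-0.04,0],[0.009,-0.046,0],[0.009,-0.046,0],[0.009,-0.046,0]]' --angular '[[0,0,0],[0,0,0],[0,0,0],[0,0,0],[0,0,0]]'

```text
t: 49.65
position: [0.5371, 0.0981, 0.199]
eef_rot: [[0.081, 0.997, 0.001], [0.997, -0.081, -0.0], [0.0, 0.001, -1.0]]
ft_force: [0.8, 0.1, 0.8]
grip_width: 0.0516
grasp_force: 0.0
```

Call:
carry_out --slide '[[0.009,-0.046,0],[0.009,-0.046,0],[0.009,-0.046,0],[0.009,-0.046,0],[0.009,-0.046,0]]' --angular '[[0,0,0],[0,0,0],[0,0,0],[0,0,0],[0,0,0]]'

```text
t: 50.15
position: [0.582, -0.1322, 0.199]
eef_rot: [[0.081, 0.997, 0.001], [0.997, -0.081, -0.0], [-0.0, 0.001, -1.0]]
ft_force: [0.4, -0.2, 0.1]
grip_width: 0.0509
grasp_force: 0.0
```

Call:
carry_out --slide '[[0.009,-0.046,0],[0.009,-0.046,0],[0.0085,-0.043,0],[0.006,-0.03,0],[0.003,-0.016,0]]' --angular '[[0,0,0],[0,0,0],[0,0,0],[0,0,0],[0,0,0]]'

```text
t: 50.65
position: [0.6172, -0.3141, 0.1982]
eef_rot: [[0.083, 0.997, 0.0], [0.997, -0.083, -0.0], [-0.0, 0.0, -1.0]]
ft_force: [-0.5, -0.3, 0.3]
grip_width: 0.0513
grasp_force: 0.0
```

Call:
carry_out --slide '[[0,0,-0.01],[0,0,0],[0,0,0],[0,0,0],[0,0,0]]' --angular '[[0,0,0],[0,0,0],[0,0,0],[0,0,0],[0,0,0]]'

```text
t: 51.15
position: [0.6176, -0.3104, 0.1886]
eef_rot: [[0.08, 0.997, 0.001], [0.997, -0.08, -0.0], [-0.0, 0.001, -1.0]]
ft_force: [0.1, 0.7, -0.6]
grip_width: 0.0508
grasp_force: 0.0
```

```bash
python3 - <<'E'
from h import *
f,P=cam("scene"); rect(P,"b",.45,.52,.34,.41,.146,.158); rect(P,"m",.46,.53,.26,.33,.144,.158)
f,P=cam("wrist"); o=get_obs(); print(o["t"],o["position"],o["grip_width"])
rect(P,"w",.57,.68,-.38,-.25,.155,.172)
E
```

```text
b 121 [490.4 379.7] [24.5 22.5] 1.86 mean [489.2 380.6 150.5]
m 80 [497.8 299. ] [20.6 21.1] 25.3 mean [497.2 300.  148.8]
51.25 [ 0.6175343  -0.31073211  0.18843414] 0.051166742367758804
w 1423 [ 617.8 -311.5] [26.4 27.2] 84.89 mean [ 617.9 -310.3  161.5]
```

Descend to 0.1354, grasp and lift.

Call:
carry_out --slide '[[0,0,-0.018],[0,0,-0.02],[0,0,-0.015],[0,0,0],[0,0,0]]' --angular '[[0,0,0],[0,0,0],[0,0,0],[0,0,0],[0,0,0]]'

```text
t: 51.75
position: [0.6176, -0.3112, 0.1356]
eef_rot: [[0.081, 0.997, 0.0], [0.997, -0.081, -0.0], [-0.0, 0.0, -1.0]]
ft_force: [-0.0, 0.3, 1.3]
grip_width: 0.0511
grasp_force: 0.0
```

Call:
carry_out --slide '[[0,0,0],[0,0,0],[0,0,0],[0,0,0],[0,0,0]]' --angular '[[0,0,0],[0,0,0],[0,0,0],[0,0,0],[0,0,0]]' --jaw 0 --force 70

```text
t: 52.25
position: [0.6179, -0.3116, 0.1365]
eef_rot: [[0.081, 0.997, 0.002], [0.997, -0.081, -0.002], [-0.002, 0.003, -1.0]]
ft_force: [-0.0, -0.7, 6.2]
grip_width: 0.0257
grasp_force: 68.7
```

Call:
carry_out --slide '[[0,0,0.005],[0,0,0.012],[0,0,0.018],[0,0,0.018],[0,0,0.012]]' --angular '[[0,0,0],[0,0,0],[0,0,0],[0,0,0],[0,0,0]]'

```text
t: 52.75
position: [0.6175, -0.3113, 0.2017]
eef_rot: [[0.081, 0.997, 0.001], [0.997, -0.081, -0.001], [-0.001, 0.001, -1.0]]
ft_force: [0.6, 0.3, -3.8]
grip_width: 0.0255
grasp_force: 69.1
```

Call:
carry_out --slide '[[-0.0026,0.012,0],[-0.0053,0.025,0],[-0.0081,0.038,0],[-0.009,0.043,0],[-0.009,0.043,0]]' --angular '[[0,0,0],[0,0,0],[0,0,0],[0,0,0],[0,0,0]]'

```text
t: 53.25
position: [0.582, -0.1478, 0.199]
eef_rot: [[0.081, 0.997, -0.002], [0.997, -0.081, 0.001], [0.001, -0.002, -1.0]]
ft_force: [0.8, 0.4, -3.5]
grip_width: 0.0258
grasp_force: 69.3
```

Call:
carry_out --slide '[[-0.009,0.043,0],[-0.009,0.043,0],[-0.009,0.043,0],[-0.009,0.043,0],[-0.009,0.043,0]]' --angular '[[0,0,0],[0,0,0],[0,0,0],[0,0,0],[0,0,0]]'

```text
t: 53.75
position: [0.5366, 0.0671, 0.1993]
eef_rot: [[0.081, 0.997, -0.002], [0.997, -0.081, 0.0], [0.0, -0.002, -1.0]]
ft_force: [0.7, 0.4, -3.8]
grip_width: 0.0255
grasp_force: 69.3
```

Call:
carry_out --slide '[[-0.009,0.043,0],[-0.009,0.043,0],[-0.0081,0.038,0],[-0.0053,0.025,0],[-0.0026,0.0125,0]]' --angular '[[0,0,0],[0,0,0],[0,0,0],[0,0,0],[0,0,0]]'

```text
t: 54.25
position: [0.5025, 0.2285, 0.1993]
eef_rot: [[0.078, 0.997, -0.002], [0.997, -0.078, 0.0], [-0.0, -0.002, -1.0]]
ft_force: [1.4, -1.2, -3.5]
grip_width: 0.0257
grasp_force: 69.3
```

Call:
carry_out --slide '[[0,0,0],[0,0,0],[0,0,0],[0,0,0],[0,0,0]]' --angular '[[0,0,0],[0,0,0],[0,0,0],[0,0,0],[0,0,0]]'

```text
t: 54.75
position: [0.5047, 0.2255, 0.2]
eef_rot: [[0.082, 0.997, -0.0], [0.997, -0.082, -0.0], [-0.0, -0.0, -1.0]]
ft_force: [0.7, -1.0, -4.5]
grip_width: 0.0253
grasp_force: 69.3
```

Lower from 0.200 to 0.1395, in two stages.

Call:
carry_out --slide '[[0,0,-0.01],[0,0,-0.014],[0,0,-0.01],[0,0,-0.005],[0,0,-0.005]]' --angular '[[0,0,0],[0,0,0],[0,0,0],[0,0,0],[0,0,0]]'

```text
t: 55.25
position: [0.5045, 0.2263, 0.1556]
eef_rot: [[0.081, 0.997, -0.0], [0.997, -0.081, -0.0], [-0.0, -0.0, -1.0]]
ft_force: [0.2, 1.0, -3.9]
grip_width: 0.0257
grasp_force: 69.2
```

Call:
carry_out --slide '[[0,0,-0.004],[0,0,-0.004],[0,0,-0.004],[0,0,-0.002],[0,0,0]]' --angular '[[0,0,0],[0,0,0],[0,0,0],[0,0,0],[0,0,0]]'

```text
t: 55.75
position: [0.5043, 0.2263, 0.1418]
eef_rot: [[0.081, 0.997, -0.0], [0.997, -0.081, -0.0], [-0.0, -0.0, -1.0]]
ft_force: [0.6, -0.2, -4.4]
grip_width: 0.0257
grasp_force: 69.2
```

Call:
carry_out --slide '[[0,0,-0.002],[0,0,0],[0,0,0],[0,0,0],[0,0,0]]' --angular '[[0,0,0],[0,0,0],[0,0,0],[0,0,0],[0,0,0]]'

```text
t: 56.25
position: [0.5044, 0.2263, 0.1401]
eef_rot: [[0.081, 0.997, 0.0], [0.997, -0.081, 0.0], [0.0, 0.0, -1.0]]
ft_force: [0.1, -0.4, -3.8]
grip_width: 0.0255
grasp_force: 69.2
```

Call:
carry_out --slide '[[0,0,-0.001],[0,0,0],[0,0,0],[0,0,0],[0,0,0]]' --angular '[[0,0,0],[0,0,0],[0,0,0],[0,0,0],[0,0,0]]'

```text
t: 56.75
position: [0.5046, 0.2263, 0.1396]
eef_rot: [[0.081, 0.997, 0.001], [0.997, -0.081, 0.0], [0.0, 0.001, -1.0]]
ft_force: [-1.1, -0.4, 5.7]
grip_width: 0.0255
grasp_force: 70.0
```

Call:
carry_out --slide '[[0,0,0],[0,0,0],[0,0,0.012],[0,0,0.03],[0,0,0.04]]' --angular '[[0,0,0],[0,0,0],[0,0,0],[0,0,0],[0,0,0]]' --jaw 60

```text
t: 57.25
position: [0.5038, 0.2261, 0.2215]
eef_rot: [[0.081, 0.997, -0.003], [0.997, -0.081, -0.001], [-0.001, -0.003, -1.0]]
ft_force: [0.9, -0.8, -0.1]
grip_width: 0.0511
grasp_force: 0.0
```

Call:
carry_out --slide '[[0,-0.03,0.04],[0,-0.03,0.04],[0,-0.03,0.04],[0,-0.03,0.03],[0,0,0]]' --angular '[[0,0,0],[0,0,0],[0,0,0],[0,0,0],[0,0,0]]'

```text
t: 57.75
position: [0.5051, 0.1038, 0.376]
eef_rot: [[0.084, 0.996, 0.009], [0.996, -0.084, -0.001], [-0.0, 0.009, -1.0]]
ft_force: [0.4, 0.5, -0.4]
grip_width: 0.0512
grasp_force: 0.0
```

Call:
carry_out --slide '[[0,0,0],[0,0,0],[0,0,0],[0,0,0],[0,0,0]]' --angular '[[0,0,0],[0,0,0],[0,0,0],[0,0,0],[0,0,0]]'

```text
t: 58.25
position: [0.5043, 0.1067, 0.3706]
eef_rot: [[0.08, 0.997, -0.001], [0.997, -0.08, 0.0], [-0.0, -0.001, -1.0]]
ft_force: [0.2, 0.2, 0.2]
grip_width: 0.051
grasp_force: 0.0
```

```bash
python3 - <<'E'
from h import *
f,P=cam("wrist"); save("w8.png",f,1); o=get_obs(); print(o["t"],o["position"],o["grip_width"])
rect(P,"w",.47,.54,.19,.25,.158,.172)
rect(P,"m",.46,.53,.26,.33,.144,.158)
rect(P,"b",.45,.52,.34,.41,.144,.158)
f,P=cam("scene"); rect(P,"sq",.42,.51,-.05,.08,.019,.035)
E
```

```text
58.3 [0.50434548 0.10663363 0.37069258] 0.05118225707137116
w 482 [504.1 226. ] [26.4 25.2] 11.25 mean [504.3 225.9 164.8]
m 119 [498.3 288.7] [ 6.2 19.6] 86.51 mean [498.3 289.  148.5]
b none
sq 351 [459.9  15.6] [101.7  37.5] 84.98 mean [459.4  18.4  25.2]
```

View pics/w8.png

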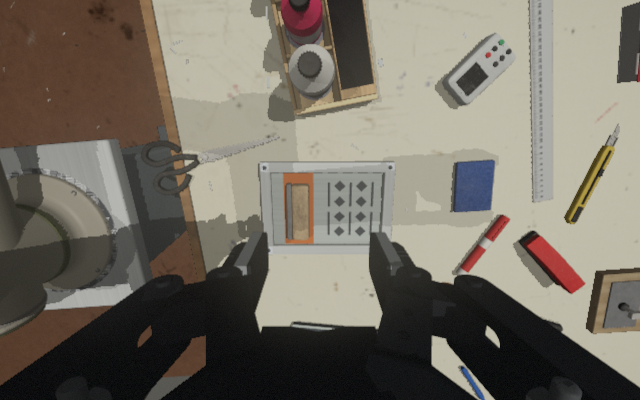

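```bash
python3 - <<'E'
from h import *
f,P=cam("wrist")
rect(P,"sq",.42,.51,-.05,.08,.019,.035); q=rect(P,"fr",.36,.66,-.12,.13,.0095,.018)
hsv=cv2.cvtColor(f,cv2.COLOR_RGB2HSV)
m=(hsv[...,0]<14)&(hsv[...,1]>150)&(P[...,0]>.4)&(P[...,0]<.52)&(abs(P[...,1])<.12)
q=P[m];print(cv2.minAreaRect((q[:,:2]*1000).astype(np.float32)))
E
```

```text
sq 1190 [461.   12.8] [99.3 37.2] 85.24 mean [461.9  15.   25.6]
fr 3726 [511.9  10.4] [169.5 230.2] 85.48 mean [508.8  23.4  13.1]
((460.66033935546875, 13.034095764160156), (129.1515350341797, 48.84415817260742), 85.95965576171875)
```

The squeegee is within about 2 mm of the band's centre, the bottles are back in their pockets, and the arm is clear. Handing in.

```bash
python3 -c "
from cell import *
print(hand_in())"
```

```text
the job is handed in; nothing more can be done
None
```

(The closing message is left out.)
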